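# Hang a second slide carrier on an occupied drying hook

## Robot

A 6-joint arm with a two-finger parallel gripper is mounted at the origin on a cart in front of the work surface, level with it; the furniture and walls round the work are solid. World frame = base frame: x ahead of the robot, y to its left, z up, the work surface at z = 0. Lengths are in m, angles in rad, forces in N, time in s.
With the tool pointing down it reaches from about 0.25 to 0.725 m from the base axis. Payload 4 kg.
Tool frame: the origin (TCP) lies between the finger pads; the fingertips stand 25 mm ahead of it and the grasp point (between the pads) lies 6 mm ahead of it (bot.tips_ahead is the distance from the TCP to the fingertips, in m); z points along the fingers, y is the direction in which the jaws open and shut (so a half turn about z gives the same grasp; the last joint's range is limited). The gripper opens to 85 mm and grips with 20 to 120 N. Pads are 22 mm wide; open, the fingers measure 114 mm over their backs; the gripper's body (76 mm by 85 mm) begins 54 mm behind the grasp point. The pads swing forward as they close: fully open they stand 13 mm farther back than shut.
Start: joints at [-1.155, 0.241, 0.005, 1.335, 0, 1.571], TCP at [0.202, -0.457, 0.256] pointing down, gripper open.
Joint ranges: [-2.72, 2.72], [-1.05, 1.87], [-1.09, 1.28], [-1.99, 2.15], [-1.42, 1.44], [-3.14, 3.14]. Speed limits (rad/s): [2.79, 2.79, 3.14, 3.14, 3.14, 3.14].

## Interface

Orientations are given as a 3x3 rotation matrix whose columns are the frame's x, y, z axes.
In Python, from station import bot gives the robot as it stands.
- The arm moves only by the tool play_rows, never from a script. Its argument "plan" is a list of rows, each an object of numbers: "wx", "wy", "wz": the turn, a rotation vector about the tool's x, y, z in degrees; "x", "y", "z": the shift along the tool's x, y, z in m; "hand": the closure, from 0 (fully open) to 1 (shut). A call has 1 to 12 rows; each row shifts and turns the commanded pose from where the row before left it, along the tool's axes as they then stand; what a row does not reach is not made up. A row lasts 1/10 s, in which the tool goes at most 50 mm and 8.59 degrees, less where a joint would pass 70% of its speed; a pose out of reach is approached as far as the arm can. A call is refused whole if a number of a shift passes 0.05 or a number of a turn 8.59, either way. A call with a gripper value outside its range is refused whole. The fingers move at their own pace and stop on an object; "newtons" is the grip in N (left out, the last holds). Time passes only in rows, so rows that do not move let the fingers close. It gives the time, the measured TCP pose, the force and the opening at its end, in the units of the state.
- bot.state(): the state, without advancing time (a new reading comes with each control period).
- bot.capture(name): name is "scene" or "top" or "wrist"; returns a dict with "img" (480x640x3 uint8, red, green, blue), "fx", "fy", "cx", "cy" (pixels), "rvec" (rotation vector, rad) and "tvec" (3), from world to camera coordinates, as OpenCV has them; the wrist camera has in their place "tool_from_camera" (4x4, takes a point from camera to tool coordinates, whose origin is the TCP and whose axes are the flange's). Camera axes: x right, y down, z forward; pixel columns grow to the right and rows downward; lengths in m; the calibration is good to about 2 mm. A picture is of the moment at which its call begins: read the wrist's pose just before it. There is no depth.
- bot.close_job(): hands the job in, once; it reports no verdict.
Trained networks look in a picture, given as the dict that the camera call returned (one of the last four; its "shot" number tells which), for a name from the list of things; names that differ only in an ending like _2 or _b are one class to them, and where a whole thing is asked for, a point or a joint stands for the part that bears it (a point fixed in the world has none). Each returns a list of dicts, best first, with "confidence" (0 to 1); they miss things now and then, are a little off and sometimes report something else, mostly with a low value. They report only what shows in the picture. A call takes as long as a camera call.
- bot.spot_in(picture, thing): "xyz" ([x, y, z] in m, in world coordinates, good to about 4 mm: the middle of the surface that is visible of it).
- bot.cut_out(picture, thing): "pixels" (480x640 bool, what is visible of it).
- bot.tip_of(picture, thing): "xyz" ([x, y, z] in m, in world coordinates, good to about 4 mm: a listed point, or the origin of a listed thing).
The state is a dict: "clock": time; "q": joint angles; "joint_velocities": joint speeds; "tau": joint torques, N m; "position": TCP position; "tool_rot": TCP orientation; "force": force on the tool from outside, world axes, zero at the start; "ft_torque": the same for the moment, N m; "width": finger opening in m.
Only numpy, scipy, OpenCV 4.12 (cv2) and the standard library are available. Lean on these libraries where they do the work, as an engineer would, in place of code of your own. Each camera call takes 0.05 s, during which the arm holds its last target.

## Task

Take the slide carrier out of the draining rack and hang it by its eye on the drying hook, next to the carrier already hanging there, so that both hang freely on the level part of the rod. The eye only just passes over the button on the hook's upturned tip, and the tip has been bent to one side: tilt the carrier square to the tip and find the button by feel, without forcing it; never let the other carrier come off the hook, and leave everything else on the worktop where it is.

Things in the scene. Friction and masses are not known exactly. Their poses are not given: they have to be found in the camera images.
- carrier: The carrier to hang: flat upright aluminium carrier 6 thick: square head 40 x 40 with a centred round eye of 20, neck 22 wide, then a frame 80 wide and 70 high with a glass slide. Origin mid-underside; x width, y thickness (eye axis), z up; eye centre 110 up, head from 90 to 130, neck down to 70. About 0.12 kg. Starts upright in the rack's middle slot; front and back alike.
- carrier_eye (a point): Centre of the eye (hole of diameter 20) of the carrier to hang; axes as the carrier's.
- hung_carrier: An identical carrier that already hangs by its eye on the rod of the hook stand, 20 to 38 from the post; loose, swings easily. Same origin and axes.
- hung_carrier_eye (a point): Centre of the eye of the carrier already hanging; axes as that carrier's.
- hook_stand: Fixed steel hook stand. Origin on the worktop under its post (14 thick, round cap to 10 above the rod's axis); base plate 90 (x) x 120 (y) x 12, its centre 30 to +y of the post. From the post a rod of diameter 8 runs level along the stand's +y at height 160 for 85, then turns up by 40 degrees for another 40 and ends in a button of diameter 14 (see rod_bend).
- rod_mid (a point): Point on the axis of the level part of the rod, 45 from the post's axis; axes as the stand's (rod along y, free end towards +y, z up). A carrier hanging freely has its eye's centre 6 below the rod's axis.
- rod_bend (a point): Rod-axis point where the level part ends and the tip begins; axes as the stand's, not the tip's. The button (flat-ended disc, diameter 14, 7 thick, square to the tip) is centred 40 from here, 40 degrees above the level; but the rigid tip is also bent sideways about the vertical here, up to 23 degrees either way (button up to 12 sideways): not reported, to be felt or seen.
- rack: White plastic draining rack, fixed, 104 (x) x 80 (y) x 31 high, with three straight slots along its x, 7.6 wide and 21 deep, 22 apart; origin on the worktop under the middle slot, slot floor 10 above it. The carrier stands in the middle slot, its width along the slot.
- tape_roll: Bystander: roll of tape, diameter 68, height 19, lying flat; origin under its centre.
- brass_coupling: Bystander: small brass fitting, diameter 22, height 25; origin under its centre.
- fixture_block: Bystander: small light block with two pins, 25 x 40 x 21; origin under its centre.
- tweezers: Bystander: tweezers lying flat, 135 long, 10 high; origin under their middle.
- parts_tub: Bystander: open round tub, diameter 69, height 30; origin under its centre.

How it is judged:
At the end, for the whole second after the job is handed in: Both carriers hang released and at rest on the level rod: each eye centre 0 to 11 mm below the rod axis, within 9 mm sideways of it and 0 to 89 mm along it from the post axis; each upright within 0.2 rad, slower than 40 mm/s and 0.6 rad/s (z of carrier_eye in the frame of rod_mid between -0.011 and 0 m and x of carrier_eye in the frame of rod_mid between -0.009 and 0.009 m and y of carrier_eye in the frame of rod_mid between -0.045 and 0.044 m and angle between each of carrier, hung_carrier's own z axis and vertical below 0.2 rad and linear speed of each of carrier, hung_carrier below 0.04 m/s and angular speed of each of carrier, hung_carrier below 0.6 rad/s and z of hung_carrier_eye in the frame of rod_mid between -0.011 and 0 m and x of hung_carrier_eye in the frame of rod_mid between -0.009 and 0.009 m and y of hung_carrier_eye in the frame of rod_mid between -0.045 and 0.044 m); the robot touches nothing.
It fails at once if the carrier already hanging comes off the hook or is lifted off the level part of the rod (z of hung_carrier_eye in the frame of rod_mid below -0.025 m or z of hung_carrier_eye in the frame of rod_mid above 0.02 m or y of hung_carrier_eye in the frame of rod_mid above 0.055 m).
It fails at once if the carrier is forced against the hook with more than 30 N (contact force between carrier and hook_stand above 30 N).
It fails at once if another thing on the worktop is moved more than 25 mm (distance of any of tape_roll, brass_coupling, fixture_block, tweezers, parts_tub from where it was at the start of the episode above 0.025 m).
It also fails if it takes over 58 s, if anything falls off the work surface, if the arm or the gripper's body presses on something with over 40 N, if the wrist force passes 120 N, or if a joint passes its speed limit or range.

## Working session

There is one attempt and no reset: what is moved stays moved. The work goes in short steps, Python scripts to look and compute and a tool call to move; the robot and the scene stay as the last step left them, time stands still between calls to the robot, and variables do not carry over. Pictures are saved under pics/ and viewed, and the job is handed in when it is done.

Besides the shell and the picture viewer there is one more tool, called after "Emit:" as name(argument=value, ...), one argument or row to a line, values as JSON. play_rows: Moves the arm, as the interface text tells. Its arguments: {"type":"object","properties":{"plan":{"type":"array","items":{"type":"object","properties":{"wx":{"type":"number"},"wy":{"type":"number"},"wz":{"type":"number"},"x":{"type":"number"},"y":{"type":"number"},"z":{"type":"number"},"hand":{"type":"number"}}}},"newtons":{"type":"number"}},"required":["plan"]}

```bash
mkdir -p pics; ls
cat > h.py <<'E'
import numpy as np, cv2
from station import bot
def save(c,n): cv2.imwrite('pics/%s.png'%n, c['img'][:,:,::-1])
E
python3 - <<'E'
from h import *
s=bot.state()
for k in s: print(k, np.round(s[k],3).tolist())
for n in ['scene','top']:
    c=bot.capture(n); save(c,n+'0'); print(n,c['fx'],c['cx'],c['cy'],np.round(c['rvec'],3),np.round(c['tvec'],3))
    for t in ['carrier','carrier_eye','hung_carrier','hung_carrier_eye','hook_stand','rod_mid','rod_bend','rack','tape_roll','brass_coupling','fixture_block','tweezers','parts_tub']:
        r=bot.tip_of(c,t)
        print(t,[(np.round(q['xyz'],4).tolist(),round(q['confidence'],2)) for q in r[:2]])
E
```

```text
pics
clock 0.0
q [-1.155, 0.241, 0.004, 1.335, 0.0, 1.571]
joint_velocities [-0.001, 0.002, -0.001, -0.001, 0.0, 0.001]
tau [0.001, -37.232, 25.241, 0.017, 0.0, -0.0]
position [0.202, -0.457, 0.255]
tool_rot [[0.915, 0.404, -0.001], [0.404, -0.915, 0.002], [0.0, -0.002, -1.0]]
force [-0.518, -0.6, -0.551]
ft_torque [0.001, 0.037, -0.027]
width 0.085
scene 538.130599445543 315.75887571963113 243.24301723217874 [ 1.18  -2.393  0.908] [0.236 0.355 0.835]
carrier [([0.5071, 0.086, 0.0101], 0.93)]
carrier_eye [([0.5046, 0.0849, 0.1189], 0.91), ([0.4515, -0.1442, 0.1577], 0.24)]
hung_carrier [([0.4479, -0.145, 0.04], 0.79)]
hung_carrier_eye [([0.4538, -0.1447, 0.1533], 0.69)]
hook_stand [([0.4425, -0.0866, 0.1587], 0.75), ([0.4553, -0.1725, 0.0], 0.68)]
rod_mid [([0.4491, -0.1317, 0.1615], 0.88)]
rod_bend [([0.4421, -0.0856, 0.1587], 0.63)]
rack [([0.5, 0.0855, 0.0011], 0.65), ([0.5083, 0.0866, 0.1176], 0.45)]
tape_roll [([0.4954, 0.2187, 0.0004], 0.65)]
brass_coupling [([0.5195, -0.0467, -0.0004], 0.67)]
fixture_block [([0.3652, 0.1117, 0.0018], 0.7), ([0.5037, 0.0838, 0.1201], 0.54)]
twe
[... 163 characters left out ...]
40.66856336018955 [ 2.192 -2.221  0.048] [-0.032  0.444  1.072]
carrier [([0.5078, 0.0883, 0.0116], 0.69)]
carrier_eye [([0.504, 0.087, 0.1167], 0.62), ([0.4467, -0.1276, 0.1631], 0.52)]
hung_carrier [([0.4467, -0.1387, 0.0429], 0.58)]
hung_carrier_eye [([0.4524, -0.1413, 0.1534], 0.66)]
hook_stand [([0.4531, -0.1753, -0.0006], 0.96)]
rod_mid [([0.4452, -0.1301, 0.164], 0.88)]
rod_bend [([0.4457, -0.0889, 0.1596], 0.84)]
rack [([0.4485, -0.127, 0.1625], 0.67), ([0.4988, 0.0869, -0.0004], 0.66)]
tape_roll [([0.4968, 0.2145, -0.0002], 0.95)]
brass_coupling [([0.517, -0.04, -0.0012], 0.37)]
fixture_block [([0.3597, 0.1138, -0.0045], 0.6)]
tweezers [([0.429, -0.2909, -0.0011], 0.7)]
parts_tub []
```

View pics/scene0.png

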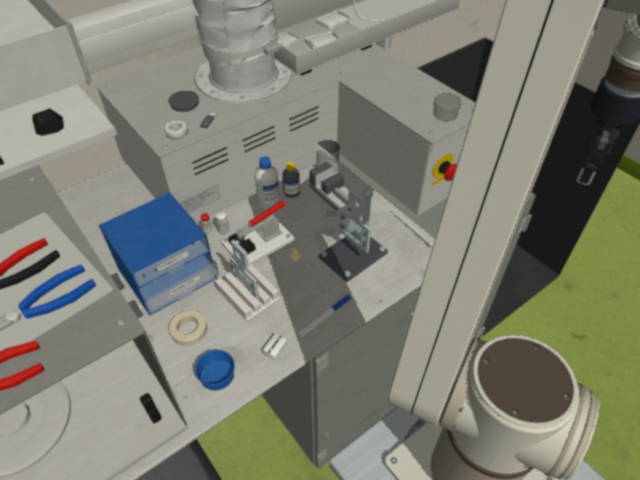

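View pics/top0.png

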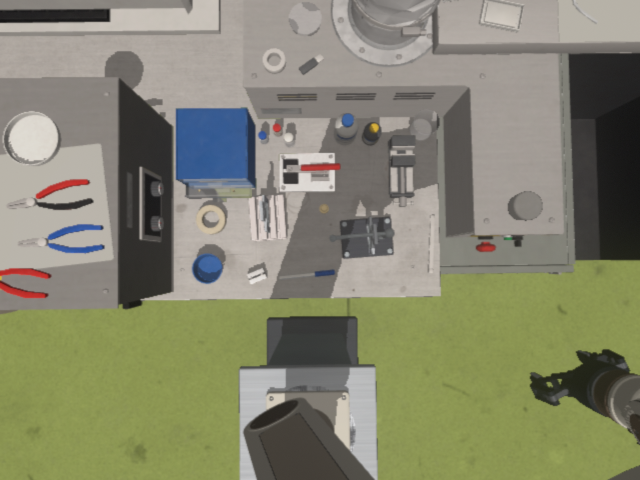

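Run:
```python
from h import *
print([a for a in dir(bot) if not a.startswith('_')], bot.tips_ahead)
a=cv2.imread('pics/scene0.png')[150:300,200:400]; b=cv2.imread('pics/top0.png')[180:280,240:400]
cv2.imwrite('pics/z1.png',cv2.resize(a,None,fx=4,fy=4,interpolation=2)); cv2.imwrite('pics/z2.png',cv2.resize(b,None,fx=5,fy=5,interpolation=2))
c=bot.capture('wrist'); save(c,'w0'); print(c['fx'],c['cx'],c['cy'],np.round(c['tool_from_camera'],4))
```

```text
['Unreachable', 'capture', 'close_job', 'cut_out', 'spot_in', 'state', 'tip_of', 'tips_ahead'] 0.025
366.98031322801336 316.71502089442146 238.0639238015811 [[ 3.000e-04 -9.636e-01 -2.673e-01  6.720e-02]
 [ 1.000e+00  3.000e-04  1.000e-04 -5.000e-04]
 [-0.000e+00 -2.673e-01  9.636e-01 -1.170e-01]
 [ 0.000e+00  0.000e+00  0.000e+00  1.000e+00]]
```

View pics/z1.png

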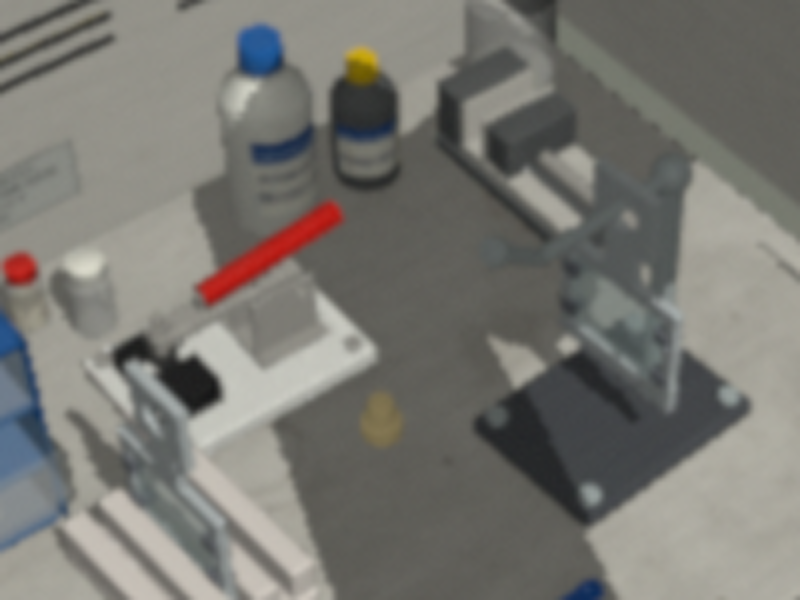

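View pics/z2.png

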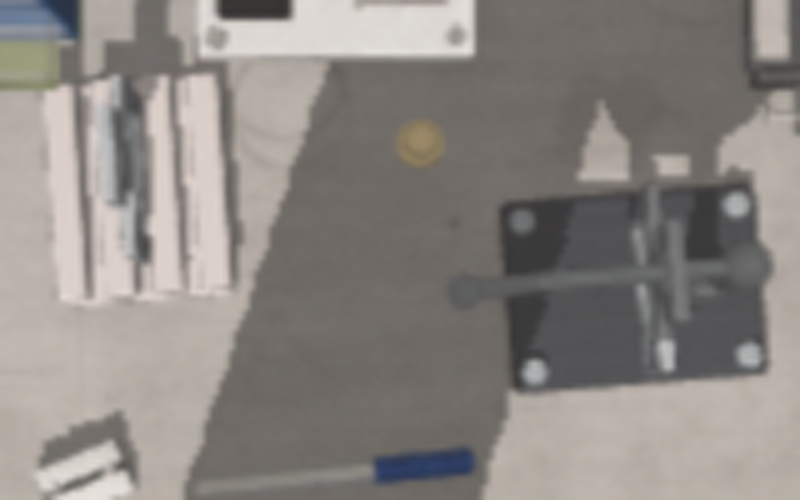

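View pics/w0.png

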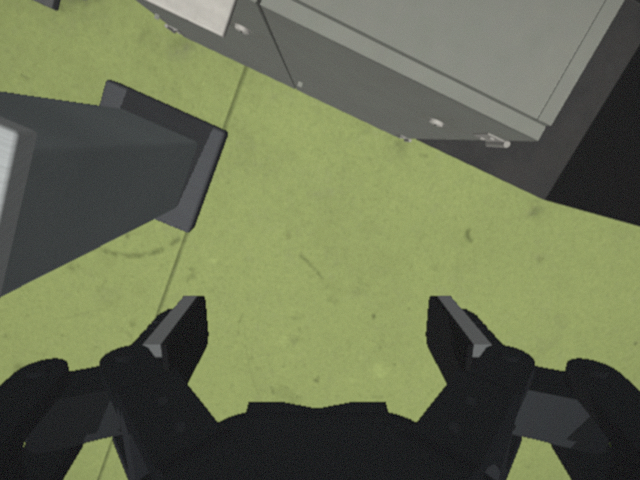

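Emit:
play_rows(
  plan=[
    {"wz": 8, "hand": 0.0},
    {"wz": 8},
  ],
)

```text
schema error: expected keys wx, wy, wz, x, y, z, hand
```

Run:
```python
from h import *
s=bot.state()
for k in ['clock','q','position','tool_rot']: print(k, np.round(s[k],3).tolist())
```

```text
clock 1.45
q [-1.155, 0.241, 0.005, 1.335, -0.0, 1.571]
position [0.202, -0.457, 0.256]
tool_rot [[0.915, 0.404, -0.0], [0.404, -0.915, -0.0], [-0.0, 0.0, -1.0]]
```

Emit:
play_rows(
  plan=[
    {"wx": 0, "wy": 0, "wz": 8, "x": 0, "y": 0, "z": 0, "hand": 0},
    {"wx": 0, "wy": 0, "wz": 8, "x": 0, "y": 0, "z": 0, "hand": 0},
  ],
)

```text
clock: 1.65
position: [0.202, -0.4574, 0.2563]
tool_rot: [[0.991, 0.13, 0.0], [0.13, -0.991, -0.0], [0.0, 0.0, -1.0]]
force: [0.0, -0.3, -0.9]
width: 0.0857
```

Run:
```python
from h import *
s=bot.state()
for k in ['clock','q','position','tool_rot']: print(k, np.round(s[k],3).tolist())
```

```text
clock 1.65
q [-1.155, 0.241, 0.005, 1.335, 0.0, 1.856]
position [0.202, -0.457, 0.256]
tool_rot [[0.991, 0.13, 0.0], [0.13, -0.991, -0.0], [0.0, 0.0, -1.0]]
```

```bash
cat >> h.py <<'E'
from scipy.spatial.transform import Rotation as Ro, Slerp
import json
def st():
    s=bot.state(); return np.array(s['position']),np.array(s['tool_rot']),s
def tool(p,yaw=0,roll=0):
    """pitch p deg below horizontal; q6~0 style: x down-back, y world +y; yaw about world z"""
    a=np.radians(p); z=np.array([np.cos(a),0,-np.sin(a)]); x=np.array([-np.sin(a),0,-np.cos(a)]); y=np.cross(z,x)
    return Ro.from_euler('z',yaw,degrees=True).as_matrix()@np.c_[x,y,z]
def rows(P1,R1,n,P0=None,R0=None,hand=0,turn_dir=None):
    if P0 is None: P0,R0,_=st()
    P,R=P0.copy(),R0.copy()
    rv=Ro.from_matrix(R0.T@R1).as_rotvec()
    if turn_dir is not None and np.dot(rv,turn_dir)<0:
        a=np.linalg.norm(rv); rv=rv/a*(a-2*np.pi)
    out=[]
    for k in range(1,n+1):
        Pt=P0+(P1-P0)*k/n; Rt=R0@Ro.from_rotvec(rv*k/n).as_matrix()
        d=np.round(R.T@(Pt-P),4); w=np.round(np.degrees(Ro.from_matrix(R.T@Rt).as_rotvec()),2)
        assert abs(d).max()<=.05 and np.abs(w).max()<=8.59 and np.linalg.norm(w)<8.6,(d,w)
        out.append(dict(wx=w[0],wy=w[1],wz=w[2],x=d[0],y=d[1],z=d[2],hand=hand))
        P=P+R@d; R=R@Ro.from_rotvec(np.radians(w)).as_matrix()
    print(np.round(P,4)); print(json.dumps(out))
    return P,R
E
python3 - <<'E'
from h import *
rows(np.array([.33,-.12,.36]),tool(90),22,turn_dir=[0,0,-1.])
E
```

```text
[ 0.33 -0.12  0.36]
[{"wx": 0.0, "wy": 0.0, "wz": -7.84, "x": 0.0078, "y": -0.0144, "z": -0.0047, "hand": 0}, {"wx": 0.0, "wy": 0.0, "wz": -7.84, "x": 0.0096, "y": -0.0133, "z": -0.0047, "hand": 0}, {"wx": 0.0, "wy": 0.0, "wz": -7.84, "x": 0.0114, "y": -0.0118, "z": -0.0047, "hand": 0}, {"wx": 0.0, "wy": 0.0, "wz": -7.84, "x": 0.0129, "y": -0.0101, "z": -0.0048, "hand": 0}, {"wx": 0.0, "wy": 0.0, "wz": -7.85, "x": 0.0142, "y": -0.0083, "z": -0.0047, "hand": 0}, {"wx": 0.0, "wy": 0.0, "wz": -7.84, "x": 0.0151, "y": -0.0063, "z": -0.0047, "hand": 0}, {"wx": 0.0, "wy": 0.0, "wz": -7.84, "x": 0.0159, "y": -0.0042, "z": -0.0047, "hand": 0}, {"wx": 0.0, "wy": 0.0, "wz": -7.84, "x": 0.0163, "y": -0.0019, "z": -0.0047, "hand": 0}, {"wx": 0.0, "wy": 0.0, "wz": -7.84, "x": 0.0164, "y": 0.0003, "z": -0.0047, "hand": 0}, {"wx": 0.0, "wy": 0.0, "wz": -7.84, "x": 0.0162, "y": 0.0025, "z": -0.0047, "hand": 0}, {"wx": 0.0, "wy": 0.0, "wz": -7.84, "x": 0.0157, "y": 0.0047, "z": -0.0047, "hand": 0}, {"wx": 0.0, "wy": 0.0, "wz": -7.84, "x": 0.0149, "y": 0.0068, "z": -0.0048, "hand": 0}, {"wx": 0.0, "wy
[... 165 characters left out ...]
": 0.0, "wy": 0.0, "wz": -7.85, "x": 0.011, "y": 0.0122, "z": -0.0047, "hand": 0}, {"wx": 0.0, "wy": 0.0, "wz": -7.84, "x": 0.0092, "y": 0.0136, "z": -0.0047, "hand": 0}, {"wx": 0.0, "wy": 0.0, "wz": -7.84, "x": 0.0072, "y": 0.0147, "z": -0.0047, "hand": 0}, {"wx": 0.0, "wy": 0.0, "wz": -7.84, "x": 0.0052, "y": 0.0156, "z": -0.0047, "hand": 0}, {"wx": 0.0, "wy": 0.0, "wz": -7.84, "x": 0.003, "y": 0.0161, "z": -0.0048, "hand": 0}, {"wx": 0.0, "wy": 0.0, "wz": -7.84, "x": 0.0008, "y": 0.0164, "z": -0.0047, "hand": 0}, {"wx": -0.0, "wy": 0.0, "wz": -7.84, "x": -0.0014, "y": 0.0163, "z": -0.0047, "hand": 0}, {"wx": -0.0, "wy": 0.0, "wz": -7.84, "x": -0.0037, "y": 0.016, "z": -0.0047, "hand": 0}]
```

Emit:
play_rows(
  plan=[
    {"wx": 0, "wy": 0, "wz": -8.5, "x": 0.01, "y": -0.01, "z": -0.008, "hand": 0},
    {"wx": 0, "wy": 0, "wz": -8.5, "x": 0.01, "y": -0.01, "z": -0.008, "hand": 0},
    {"wx": 0, "wy": 0, "wz": -8.5, "x": 0.012, "y": -0.01, "z": -0.008, "hand": 0},
    {"wx": 0, "wy": 0, "wz": -8.5, "x": 0.014, "y": -0.01, "z": -0.008, "hand": 0},
    {"wx": 0, "wy": 0, "wz": -8.5, "x": 0.015, "y": -0.007, "z": -0.008, "hand": 0},
    {"wx": 0, "wy": 0, "wz": -8.5, "x": 0.016, "y": -0.005, "z": -0.008, "hand": 0},
    {"wx": 0, "wy": 0, "wz": -8.5, "x": 0.016, "y": -0.003, "z": -0.008, "hand": 0},
    {"wx": 0, "wy": 0, "wz": -8.5, "x": 0.016, "y": 0, "z": -0.008, "hand": 0},
    {"wx": 0, "wy": 0, "wz": -8.5, "x": 0.016, "y": 0.002, "z": -0.008, "hand": 0},
    {"wx": 0, "wy": 0, "wz": -8.5, "x": 0.016, "y": 0.004, "z": -0.008, "hand": 0},
    {"wx": 0, "wy": 0, "wz": -8.5, "x": 0.015, "y": 0.006, "z": -0.008, "hand": 0},
    {"wx": 0, "wy": 0, "wz": -8.5, "x": 0.014, "y": 0.008, "z": -0.008, "hand": 0},
  ],
)

```text
clock: 2.85
position: [0.2769, -0.2811, 0.3527]
tool_rot: [[-0.345, 0.939, 0.0], [0.939, 0.345, -0.0], [-0.0, 0.0, -1.0]]
force: [-0.4, -0.0, 0.3]
width: 0.0852
```

Emit:
play_rows(
  plan=[
    {"wx": 0, "wy": 0, "wz": -8.5, "x": 0.014, "y": 0.009, "z": 0, "hand": 0},
    {"wx": 0, "wy": 0, "wz": -8.5, "x": 0.013, "y": 0.01, "z": 0, "hand": 0},
    {"wx": 0, "wy": 0, "wz": -8.5, "x": 0.011, "y": 0.012, "z": 0, "hand": 0},
    {"wx": 0, "wy": 0, "wz": -8.5, "x": 0.009, "y": 0.013, "z": 0, "hand": 0},
    {"wx": 0, "wy": 0, "wz": -8.5, "x": 0.007, "y": 0.014, "z": 0, "hand": 0},
    {"wx": 0, "wy": 0, "wz": -8.5, "x": 0.005, "y": 0.015, "z": 0, "hand": 0},
    {"wx": 0, "wy": 0, "wz": -8.5, "x": 0.003, "y": 0.016, "z": 0, "hand": 0},
    {"wx": 0, "wy": 0, "wz": -8.5, "x": 0, "y": 0.016, "z": 0, "hand": 0},
  ],
)

```text
clock: 3.65
position: [0.2993, -0.1542, 0.3525]
tool_rot: [[-0.999, 0.032, 0.0], [0.032, 0.999, -0.0], [-0.0, -0.0, -1.0]]
force: [0.8, -0.4, -0.3]
width: 0.0851
```

Run:
```python
from h import *
P,R,s=st(); print(np.round(s['q'],3),P.round(4),R.round(3).tolist())
c=bot.capture('wrist'); save(c,'w1'); np.savez('w1',P=P,R=R)
rows(np.array([.30,-.12,.34]),tool(60),5)
```

```text
[-0.476 -0.112 -0.128  1.554  0.    -0.444] [ 0.2993 -0.1542  0.3525] [[-0.999, 0.032, 0.0], [0.032, 0.999, -0.0], [-0.0, -0.0, -1.0]]
[ 0.3  -0.12  0.34]
[{"wx": -0.06, "wy": -5.99, "wz": -0.3, "x": 0.0001, "y": 0.0065, "z": 0.0025, "hand": 0}, {"wx": -0.07, "wy": -5.99, "wz": -0.3, "x": 0.0002, "y": 0.0066, "z": 0.0025, "hand": 0}, {"wx": -0.06, "wy": -5.99, "wz": -0.3, "x": 0.0006, "y": 0.0065, "z": 0.0025, "hand": 0}, {"wx": -0.06, "wy": -5.99, "wz": -0.3, "x": 0.0007, "y": 0.0065, "z": 0.0024, "hand": 0}, {"wx": -0.07, "wy": -5.99, "wz": -0.31, "x": 0.0009, "y": 0.0065, "z": 0.0024, "hand": 0}]
```

View pics/w1.png

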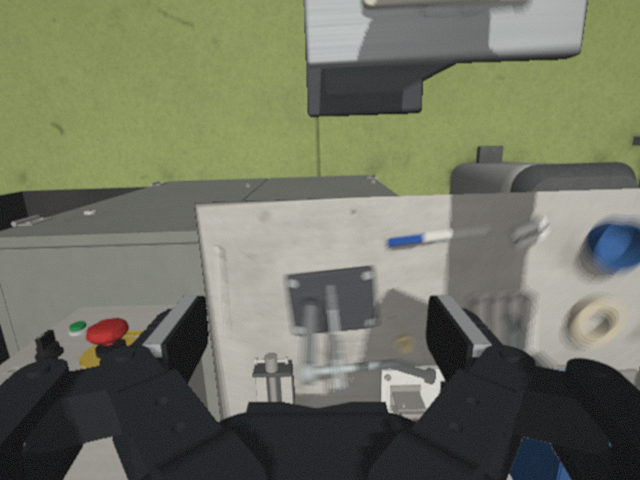

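Emit:
play_rows(
  plan=[
    {"wx": 0, "wy": -6, "wz": -0.3, "x": -0.018, "y": 0.012, "z": 0.015, "hand": 0},
    {"wx": 0, "wy": -6, "wz": -0.3, "x": -0.018, "y": 0.012, "z": 0.017, "hand": 0},
    {"wx": 0, "wy": -6, "wz": -0.3, "x": -0.014, "y": 0.012, "z": 0.02, "hand": 0},
    {"wx": 0, "wy": -6, "wz": -0.3, "x": -0.01, "y": 0.012, "z": 0.022, "hand": 0},
    {"wx": 0, "wy": -6, "wz": -0.3, "x": -0.006, "y": 0.012, "z": 0.022, "hand": 0},
    {"wx": 0, "wy": 0, "wz": 0, "x": 0, "y": 0, "z": 0, "hand": 0},
  ],
)

```text
clock: 4.3
position: [0.3813, -0.0948, 0.2624]
tool_rot: [[-0.872, 0.013, 0.49], [0.011, 1.0, -0.008], [-0.49, -0.002, -0.872]]
force: [-0.5, -1.0, -1.0]
width: 0.0856
```

```bash
cat >> h.py <<'E'
def wshot(n):
    P,R,s=st(); c=bot.capture('wrist'); save(c,n); np.savez(n,P=P,R=R); return c,P,R
def camP(c,P,R):
    T=np.array(c['tool_from_camera']); W=np.eye(4); W[:3,:3]=R; W[:3,3]=P; M=np.linalg.inv(W@T)
    K=np.array([[c['fx'],0,c['cx']],[0,c['fy'],c['cy']],[0,0,1]]); return K@M[:3]
def camPf(c):
    K=np.array([[c['fx'],0,c['cx']],[0,c['fy'],c['cy']],[0,0,1]]); return K@np.c_[Ro.from_rotvec(np.ravel(c['rvec'])).as_matrix(),np.ravel(c['tvec'])]
def proj(M,X):
    v=M@np.append(X,1); return v[:2]/v[2]
E
python3 - <<'E'
from h import *
c,P,R=wshot('w2'); print(P.round(4),bot.state()['q'])
for t in ['hung_carrier_eye','rod_mid','rod_bend','hook_stand']:
    print(t,[(np.round(q['xyz'],4).tolist(),round(q['confidence'],2)) for q in bot.tip_of(c,t)[:2]])
np.save('Mw2',camP(c,P,R))
E
```

```text
[ 0.3813 -0.0948  0.2624] [-0.36220654 -0.33089637 -0.63337831  0.7769863   0.1658074  -0.3081995 ]
hung_carrier_eye [([0.4539, -0.1439, 0.1509], 0.6)]
rod_mid [([0.4519, -0.1245, 0.1628], 0.61)]
rod_bend [([0.4458, -0.0891, 0.1555], 0.65)]
hook_stand [([0.449, -0.1718, -0.0014], 0.97)]
```

View pics/w2.png

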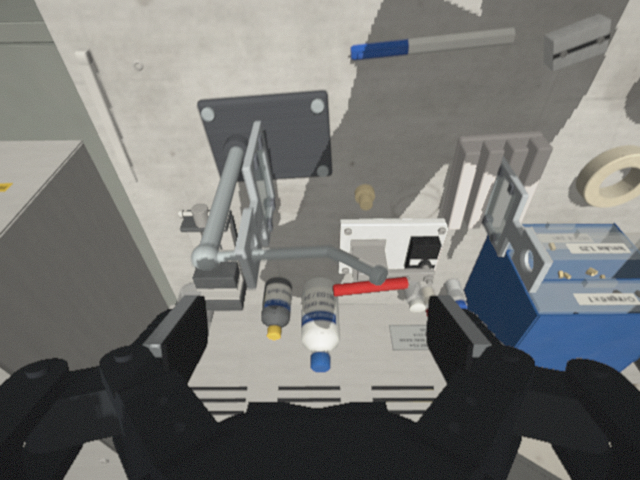

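Emit:
play_rows(
  plan=[
    {"wx": 0, "wy": 0, "wz": 0, "x": 0, "y": 0.035, "z": 0, "hand": 0},
    {"wx": 0, "wy": 0, "wz": 0, "x": 0, "y": 0.035, "z": 0, "hand": 0},
    {"wx": 0, "wy": 0, "wz": 0, "x": 0, "y": 0.035, "z": 0, "hand": 0},
    {"wx": 0, "wy": 0, "wz": 0, "x": 0, "y": 0, "z": 0, "hand": 0},
  ],
)

```text
clock: 4.95
position: [0.3905, 0.0117, 0.2721]
tool_rot: [[-0.864, 0.004, 0.503], [0.0, 1.0, -0.007], [-0.503, -0.006, -0.864]]
force: [0.5, -0.5, -0.2]
width: 0.0855
```

Run:
```python
from h import *
c,P,R=wshot('w3'); print(P.round(4),bot.state()['q'])
for t in ['carrier','carrier_eye','rack','rod_bend']:
    print(t,[(np.round(q['xyz'],4).tolist(),round(q['confidence'],2)) for q in bot.tip_of(c,t)[:2]])
np.save('Mw3',camP(c,P,R))
a=c['img'][:,:,::-1]
cv2.imwrite('pics/w3l.png',cv2.resize(a[80:300,0:260],None,fx=2.7,fy=2.7,interpolation=2))
cv2.imwrite('pics/w3r.png',cv2.resize(a[80:330,280:540],None,fx=2.4,fy=2.4,interpolation=2))
b=cv2.imread('pics/w2.png'); cv2.imwrite('pics/w2z.png',cv2.resize(b[80:300,180:440],None,fx=2.7,fy=2.7,interpolation=2))
```

```text
[0.3905 0.0117 0.2721] [ 0.04962354 -0.37049397 -0.64987178  0.76572426 -0.03418749  0.04527262]
carrier [([0.4994, 0.0878, 0.0095], 0.8)]
carrier_eye [([0.5061, 0.0815, 0.1174], 0.79)]
rack [([0.5019, 0.089, -0.0025], 0.87), ([0.4517, -0.1675, 0.0032], 0.51)]
rod_bend [([0.4476, -0.0895, 0.158], 0.75)]
```

View pics/w3.png

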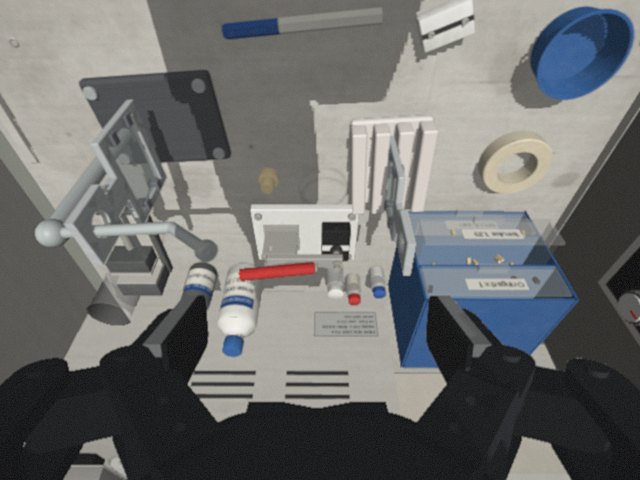

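View pics/w3l.png

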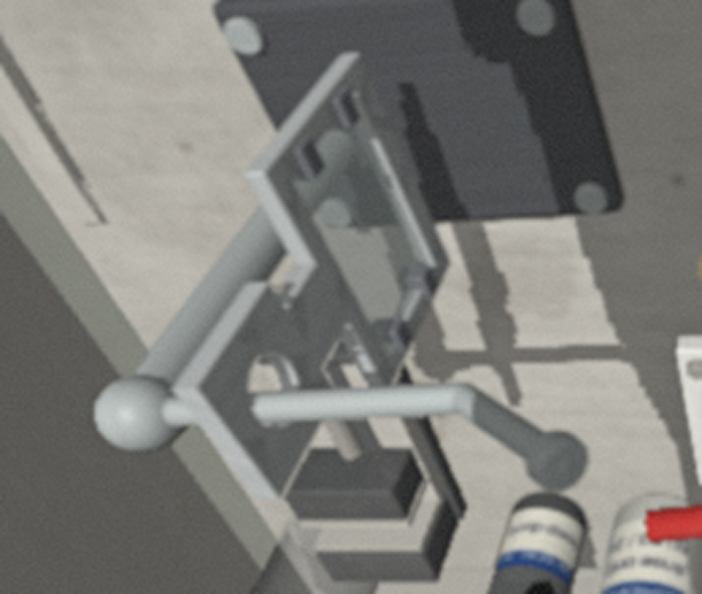

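View pics/w3r.png

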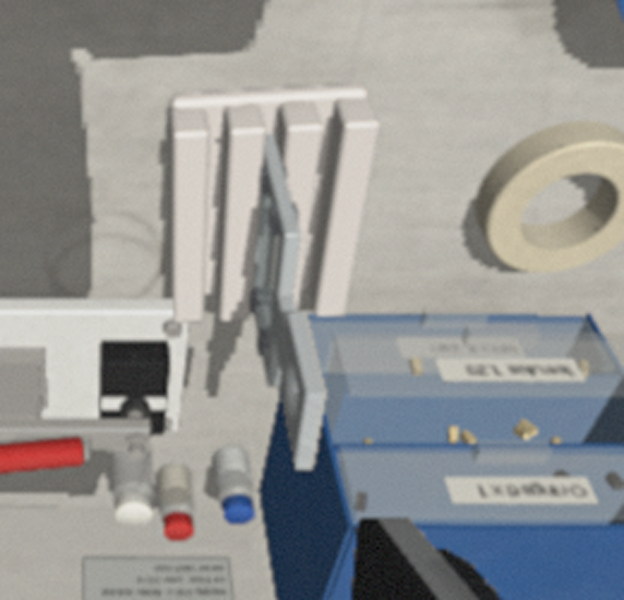

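View pics/w2z.png

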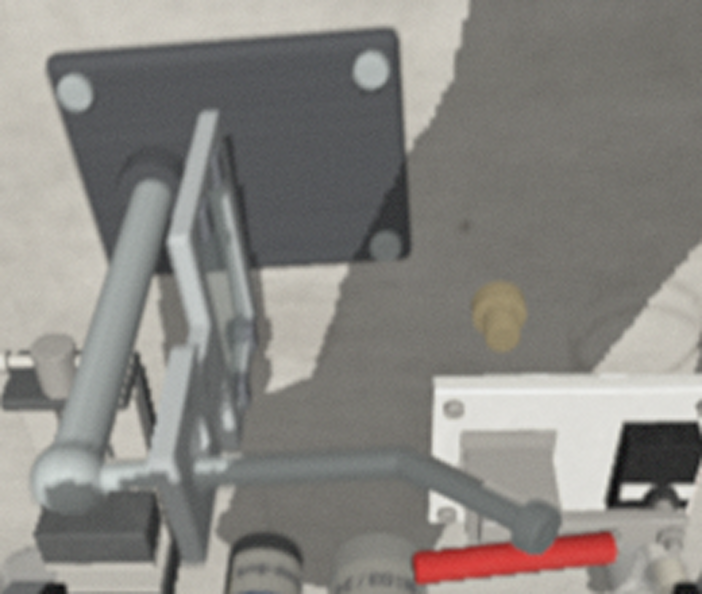

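```bash
cat > fit.py <<'E'
from h import *
from scipy.optimize import least_squares
M2=np.load('Mw2.npy');M3=np.load('Mw3.npy')
def stand(p):
    x0,y0,yaw,b=p
    c=np.array([x0,y0,.16]); d=np.array([-np.sin(yaw),np.cos(yaw),0]); B=c+.085*d
    e=yaw+b; t=np.array([-np.sin(e)*np.cos(.6981),np.cos(e)*np.cos(.6981),np.sin(.6981)])
    return c,B,B+.04*t,t,d
o2=np.array([[68,480],[405,463],[540,527]])/2.7+[180,80]
o3=np.array([[136,412],[462,400],[556,460]])/2.7+[0,80]
if __name__=='__main__':
    def f(p,uv=(0,0,0,0)):
        q=stand(p[:4]); 
        return np.r_[[proj(M2,q[i])-o2[i]+p[4:6] for i in range(3)],[proj(M3,q[i])-o3[i]+p[6:8] for i in range(3)]].ravel()
    g=lambda p: np.r_[f(p),p[4:]/3]
    r=least_squares(g,[.45,-.173,.1,0,0,0,0,0]); print(r.x.round(4),np.degrees(r.x[2:4]).round(1)); print(f(r.x).reshape(-1,2).round(1)); 
    q=stand(r.x); print([v.round(4) for v in q]); np.save('stand',r.x[:4])
E
python3 fit.py
cat > car.py <<'E'
from h import *
M3=np.load('Mw3.npy')
def wire(p):
    x,y,yaw=p; c,s=np.cos(yaw),np.sin(yaw)
    o=np.array([[-40,0],[-40,70],[-11,70],[-11,90],[-20,90],[-20,130],[20,130],[20,90],[11,90],[11,70],[40,70],[40,0]])/1e3
    return [np.array([[x+c*a-s*t,y+s*a+c*t,.010+b] for a,b in o]) for t in(-.003,.003)]
def rackw(p):
    x,y,yaw=p; c,s=np.cos(yaw),np.sin(yaw)
    return [np.array([[x+c*a-s*b,y+s*a+c*b,.031] for a,b in [(-.052,v),(.052,v)]]) for v in (-.04,-.0258,-.0182,-.0038,.0038,.0182,.0258,.04)]
if __name__=='__main__':
    import sys
    p=[float(v) for v in sys.argv[1:4]]; r=[float(v) for v in sys.argv[4:7]]
    im=cv2.imread('pics/w3.png')[80:330,280:540]; im=cv2.resize(im,None,fx=3,fy=3,interpolation=2)[:600,:780]
    for w in wire(p): cv2.polylines(im,[np.int32([(proj(M3,v)-[280,80])*3 for v in w])],True,(0,0,255),1)
    for w in rackw(r): cv2.polylines(im,[np.int32([(proj(M3,v)-[280,80])*3 for v in w])],False,(0,255,0),1)
    cv2.imwrite('pics/ov%s.png'%sys.argv[7],im)
E
python3 car.py .505 .085 .05 .500 .087 .05 1
```

```text
[ 0.4493 -0.1718  0.056   0.1235  0.0111  2.7667 -0.7931  1.6437] [3.2 7.1]
[[ 1.  -0.6]
 [-0.5  0.1]
 [-0.5  0.2]
 [ 0.1  0.1]
 [ 0.2 -0.3]
 [-0.2  0. ]]Traceback (most recent call last):
  File "fit.py", line 17, in <module>
    q=stand(r.x); print([v.round(4) for v in q]); np.save('stand',r.x[:4])
  File "fit.py", line 5, in stand
    x0,y0,yaw,b=p
    ^^^^^^^^^^^
ValueError: too many values to unpack (expected 4)
```

View pics/ov1.png

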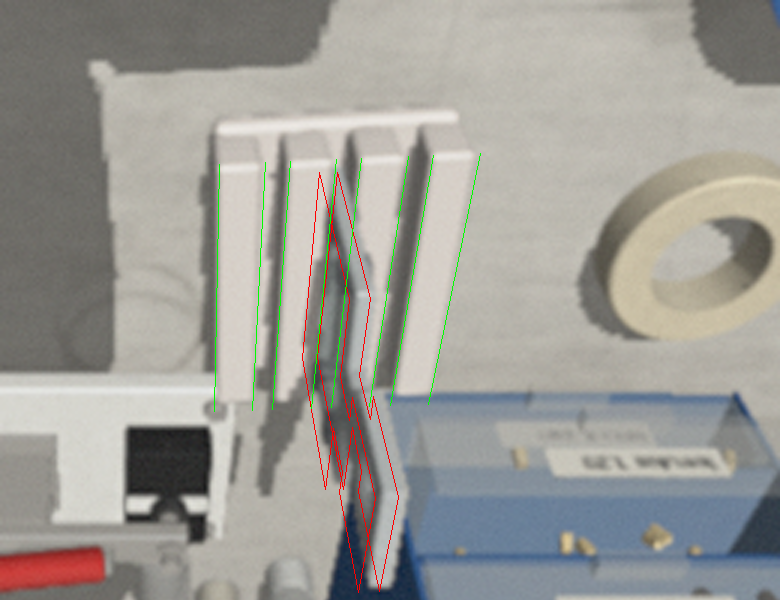

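```bash
sed -i 's/q=stand(r.x)/q=stand(r.x[:4])/' fit.py; python3 fit.py
python3 - <<'E'
import cv2
a=cv2.imread('pics/w3.png')[125:280,375:430]
cv2.imwrite('pics/zc.png',cv2.resize(a,None,fx=3.8*1.0,fy=3.8,interpolation=cv2.INTER_CUBIC))
E
```

```text
[ 0.4493 -0.1718  0.056   0.1235  0.0111  2.7667 -0.7931  1.6437] [3.2 7.1]
[[ 1.  -0.6]
 [-0.5  0.1]
 [-0.5  0.2]
 [ 0.1  0.1]
 [ 0.2 -0.3]
 [-0.2  0. ]]
[array([ 0.4493, -0.1718,  0.16  ]), array([ 0.4445, -0.0869,  0.16  ]), array([ 0.4391, -0.0568,  0.1857]), array([-0.1367,  0.7538,  0.6428]), array([-0.0559,  0.9984,  0.    ])]
```

View pics/zc.png

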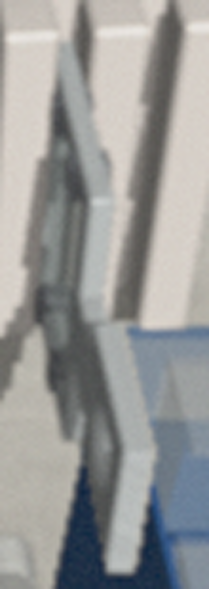

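```bash
cat > cf.py <<'E'
from car import *
from scipy.optimize import least_squares
obs={4:(110,322),5:(135.5,449),6:(122,571),1:(96.5,202)}
o={k:np.array(v)/3.8+[375,125] for k,v in obs.items()}
def pts(p):
    w=(wire(p[:3])[0]+wire(p[:3])[1])/2; n=np.array([-np.sin(p[2]),np.cos(p[2]),0])
    return w+np.outer(w[:,2]-.01,n)*p[3]
def f(p): q=pts(p); return np.r_[[proj(M3,q[k])-o[k]+p[4:6] for k in o]].ravel()
r=least_squares(lambda p:np.r_[f(p),p[4:]/3,p[3]/.02,(p[0]-.505)/.004],[.505,.085,.05,0,0,0])
print(r.x.round(4)); print(f(r.x).reshape(-1,2).round(1))
E
python3 cf.py
python3 - <<'E'
from h import *
for n in ['top','scene']:
    c=bot.capture(n); M=camPf(c)
    for t in ['carrier_eye','rack','rod_bend','carrier']:
        print(n,t,[(np.round(q['xyz'],4).tolist(),round(q['confidence'],2)) for q in bot.tip_of(c,t)[:1]])
E
```

```text
[ 0.5037  0.0877  0.1025 -0.0031  0.19   -1.265 ]
[[-0.9  0.3]
 [ 0.2  0.6]
 [ 0.2 -0.1]
 [ 0.5 -0.7]]
top carrier_eye [([0.5065, 0.0816, 0.1183], 0.62)]
top rack [([0.4964, 0.0867, -0.0029], 0.64)]
top rod_bend [([0.4474, -0.087, 0.1658], 0.58)]
top carrier []
scene carrier_eye [([0.5032, 0.0844, 0.1168], 0.58)]
scene rack [([0.5014, 0.0851, 0.0001], 0.71)]
scene rod_bend [([0.4421, -0.086, 0.1565], 0.69)]
scene carrier [([0.5072, 0.0872, 0.0111], 0.72)]
```

```bash
cat > rf.py <<'E'
from car import *
from scipy.optimize import least_squares
o=np.array([(175,131),(378,122),(175,319),(347,313)])/2.4+[280,80]
def f(p):
    x,y,a=p[:3];c,s=np.cos(a),np.sin(a)
    return np.r_[[proj(M3,[x+c*u-s*v,y+s*u+c*v,.031])-o[i]+p[3:] for i,(u,v) in enumerate([(-.052,-.04),(-.052,.04),(.052,-.04),(.052,.04)])]].ravel()
r=least_squares(lambda p:np.r_[f(p),p[3:]/3],[.5,.086,.05,0,0]); print(r.x.round(4)); print(f(r.x).round(1))
E
python3 rf.py
```

```text
[ 0.5067  0.0867  0.0691  1.2751 -7.4851]
[-0.3 -0.   0.9 -1.5  0.2  1.6 -0.9  0.7]
```

Run:
```python
from h import *
rows(np.array([.408,.079,.148]),tool(35,4),5,hand=.5)
```

```text
[0.4081 0.079  0.148 ]
[{"wx": -0.71, "wy": -5.0, "wz": -0.66, "x": 0.0089, "y": 0.0146, "z": 0.0228, "hand": 0.5}, {"wx": -0.71, "wy": -5.0, "wz": -0.66, "x": 0.0107, "y": 0.0144, "z": 0.0221, "hand": 0.5}, {"wx": -0.7, "wy": -5.0, "wz": -0.66, "x": 0.0124, "y": 0.0142, "z": 0.0212, "hand": 0.5}, {"wx": -0.71, "wy": -5.01, "wz": -0.65, "x": 0.014, "y": 0.0142, "z": 0.0203, "hand": 0.5}, {"wx": -0.71, "wy": -5.0, "wz": -0.66, "x": 0.0156, "y": 0.0141, "z": 0.0192, "hand": 0.5}]
```

Emit:
play_rows(
  plan=[
    {"wx": -0.7, "wy": -5, "wz": -0.65, "x": 0.009, "y": 0.0145, "z": 0.0228, "hand": 0.5},
    {"wx": -0.7, "wy": -5, "wz": -0.65, "x": 0.0107, "y": 0.0145, "z": 0.022, "hand": 0.5},
    {"wx": -0.7, "wy": -5, "wz": -0.65, "x": 0.0124, "y": 0.014, "z": 0.021, "hand": 0.5},
    {"wx": -0.7, "wy": -5, "wz": -0.65, "x": 0.014, "y": 0.014, "z": 0.02, "hand": 0.5},
    {"wx": -0.7, "wy": -5, "wz": -0.65, "x": 0.0156, "y": 0.014, "z": 0.019, "hand": 0.5},
    {"wx": 0, "wy": 0, "wz": 0, "x": 0, "y": 0, "z": 0, "hand": 0.5},
    {"wx": 0, "wy": 0, "wz": 0, "x": 0, "y": 0, "z": 0, "hand": 0.5},
  ],
)

```text
clock: 6.4
position: [0.4342, 0.0904, 0.1889]
tool_rot: [[-0.623, -0.061, 0.78], [-0.044, 0.998, 0.043], [-0.781, -0.008, -0.625]]
force: [-0.1, -0.5, -1.1]
width: 0.0428
```

Run:
```python
from h import *
c,P,R=wshot('w4'); s=bot.state(); print(s['clock'],P.round(4),R.round(3).tolist(),np.round(s['q'],3),s['width'])
print([(np.round(q['xyz'],4).tolist(),round(q['confidence'],2)) for q in bot.tip_of(c,'carrier_eye')[:2]])
np.save('Mw4',camP(c,P,R)); M=np.load('Mw4.npy')
import car
im=c['img'][:,:,::-1].copy()
for w in car.wire([.505,.086,.07]): cv2.polylines(im,[np.int32([proj(M,v) for v in w])],True,(0,0,255),1)
cv2.imwrite('pics/w4o.png',im)
cv2.imwrite('pics/w4z.png',cv2.resize(c['img'][100:400,220:460,::-1],None,fx=2,fy=2,interpolation=2))
```

```text
6.45 [0.4342 0.0904 0.1889] [[-0.623, -0.061, 0.78], [-0.044, 0.998, 0.043], [-0.781, -0.008, -0.625]] [ 0.346 -0.215 -1.088 -0.177 -0.227  0.176] 0.04301477482089352
[([0.5017, 0.086, 0.1187], 0.75)]
```

View pics/w4o.png

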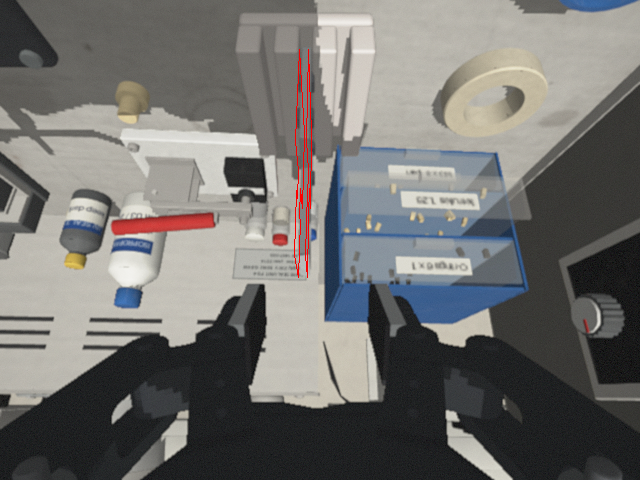

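View pics/w4z.png

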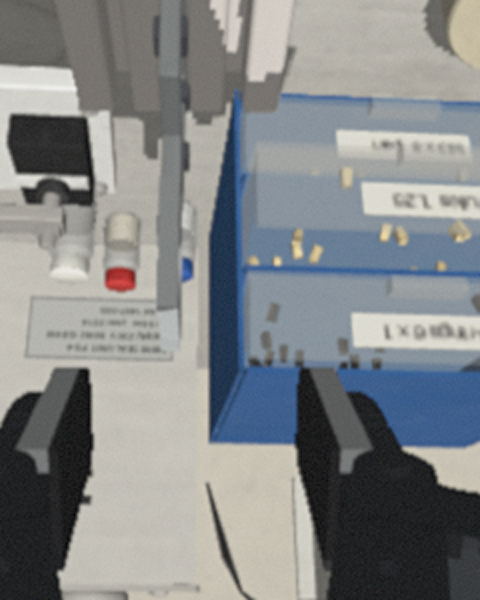

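```bash
cat > fk.py <<'E'
from h import *
from scipy.optimize import least_squares
D=[([-1.155,.241,.005,1.335,0,1.571],[.202,-.457,.256]),
([-0.476,-0.112,-0.128,1.554,0.,-0.444],[0.2993,-0.1542,0.3525]),
([-0.36220654,-0.33089637,-0.63337831,0.7769863,0.1658074,-0.3081995],[0.3813,-0.0948,0.2624]),
([0.04962354,-0.37049397,-0.64987178,0.76572426,-0.03418749,0.04527262],[0.3905,0.0117,0.2721]),
([0.346,-0.215,-1.088,-0.177,-0.227,0.176],[0.4342,0.0904,0.1889])]
ry=lambda a:Ro.from_euler('y',a).as_matrix(); rz=lambda a:Ro.from_euler('z',a).as_matrix()
def fk(q,k):
    h,L2,ex,ez,La,Lb,a0=k
    R=rz(q[0]); p=np.array([0,0,h])+R@[a0,0,0]
    R2=R@ry(q[1]); p=p+R2@[0,0,L2]
    R3=R2@ry(-q[2]); p=p+R3@[ex,0,ez]
    R4=R3@ry(q[3]); p=p+R4@[La,0,0]
    R5=R4@rz(q[4]); p=p+R5@[Lb,0,0]
    # tool: z=R5 x ; at q6=0 x=-R5 z ; y=R5 y
    T=R5@np.array([[0,0,1],[0,1,0],[-1,0,0.]]) ; T=T@rz(q[5])
    return p,T
def res(k): return np.concatenate([fk(q,k)[0]-p for q,p in D])
def kfit():
    r=least_squares(lambda k:np.r_[res(k),1e-4*k],[.2,.3,.3,0,.1,.1,0]); return r.x
LO=np.array([-2.72,-1.05,-1.09,-1.99,-1.42,-3.14]);HI=np.array([2.72,1.87,1.28,2.15,1.44,3.14])
def ik(P,R,q0,k):
    def f(q):
        p,T=fk(q,k); return np.r_[(p-P)*10,Ro.from_matrix(T.T@R).as_rotvec()]
    best=None
    r=least_squares(f,np.clip(q0,LO+.011,HI-.011),bounds=(LO+.01,HI-.01)); 
    return r.x,np.abs(f(r.x)).max()
if __name__=='__main__':
    k=kfit(); print(k.round(4)); print(res(k).reshape(-1,3).round(4))
    print(fk(D[4][0],k)[1].round(3).tolist())
    np.save('k',k)
    for p in range(20,80,5):
        R=tool(p,4); g=np.array([.495,.0853,.087]); 
        for d in (0,.1):
            q,e=ik(g-(.006+d)*R[:,2],R,D[4][0],k); print(p,d,q.round(2),round(e,4))
E
python3 fk.py
```

```text
[0.2363 0.4942 0.3892 0.0092 0.1018 0.277  0.0017]
[[-0.     -0.0005 -0.0007]
 [-0.0007  0.0002 -0.001 ]
 [ 0.0017 -0.0014  0.0034]
 [-0.0012 -0.0018 -0.0012]
 [-0.0005 -0.0003 -0.0005]]
[[-0.623, -0.06, 0.78], [-0.043, 0.998, 0.042], [-0.781, -0.008, -0.625]]
20 0 [ 0.38  0.28 -1.08 -0.62 -0.38  0.23] 0.3283
20 0.1 [ 0.63 -0.02 -1.08 -0.1  -0.65  0.53] 0.3857
25 0 [ 0.33  0.25 -1.08 -0.59 -0.28  0.18] 0.2677
25 0.1 [ 0.49 -0.12 -1.08 -0.07 -0.44  0.36] 0.3527
30 0 [ 0.29  0.23 -1.08 -0.57 -0.22  0.15] 0.1962
30 0.1 [ 0.41 -0.16 -1.08 -0.07 -0.32  0.26] 0.2751
35 0 [ 0.27  0.22 -1.08 -0.56 -0.17  0.14] 0.12
35 0.1 [ 0.35 -0.18 -1.08 -0.07 -0.24  0.21] 0.183
40 0 [ 0.25  0.21 -1.08 -0.55 -0.14  0.12] 0.0415
40 0.1 [ 0.31 -0.19 -1.08 -0.09 -0.19  0.18] 0.0851
45 0 [ 0.24  0.18 -1.04 -0.43 -0.12  0.12] 0.0
45 0.1 [ 0.29 -0.2  -1.06 -0.07 -0.15  0.15] 0.0
50 0 [ 0.23  0.14 -0.96 -0.22 -0.1   0.12] 0.0
50 0.1 [ 0.27 -0.19 -0.96  0.12 -0.13  0.15] 0.0
55 0 [ 0.22  0.13 -0.87 -0.04 -0.09  0.12] 0.0
55 0.1 [ 0.25 -0.17 -0.85  0.28 -0.1   0.15] 0.0
60 0 [ 0.21  0.14 -0.79  0.13 -0.07  0.12] 0.0
60 0.1 [ 0.23 -0.12 -0.75  0.43 -0.08  0.14] 0.0
65 0 [ 0.2   0.16 -0.7   0.28 -0.06  0.12] 0.0
65 0.1 [ 0.22 -0.07 -0.64  0.57 -0.06  0.13] 0.0
70 0 [ 0.19  0.19 -0.61  0.42 -0.04  0.12] 0.0
70 0.1 [ 0.21 -0.01 -0.54  0.7  -0.05  0.13] 0.0
75 0 [ 0.19  0.23 -0.52  0.56 -0.03  0.11] 0.0
75 0.1 [ 0.2   0.06 -0.43  0.82 -0.03  0.12] 0.0
```

```bash
cat > hook.py <<'E'
from fk import *
from fit import stand
def Rtip(t):
    y=t/np.linalg.norm(t); x=np.array([y[1],-y[0],0]); x/=np.linalg.norm(x); return np.c_[x,y,np.cross(x,y)]
def tcp(E,Rc,p,g,yaw=0):
    """eye E, carrier rot Rc, tool pitch p in carrier frame, g=grasp point rel eye in carrier frame"""
    Rt=Rc@tool(p); return E+Rc@np.array(g)-.006*Rt[:,2],Rt
E
python3 - <<'E'
from hook import *
k=np.load('k.npy'); sp=np.load('stand.npy'); c,B,Bt,t,d=stand(sp)
for p in (45,50,55,60):
    q=[-.1,.1,-.9,0,0,0]
    for nm,E,Rc in [('start',B+.065*t,Rtip(t)),('bend',B,Rtip(t)),('bendlev',B,Rtip(d)),('end',c+.075*d,Rtip(d)),('rack',np.array([.505,.086,.12]),Ro.from_euler('z',.07).as_matrix()),('rackup',np.array([.505,.086,.22]),Ro.from_euler('z',.07).as_matrix())]:
        P,R=tcp(E,Rc,p,[-.014,0,-.030]); q,e=ik(P,R,q,k); print(p,nm,P.round(3),q.round(2),round(e,4))
E
```

```text
45 start [ 0.415 -0.025  0.182] [-0.64  0.06 -0.84  0.41  0.97 -0.38] 0.0
45 bend [ 0.424 -0.074  0.14 ] [-0.74  0.24 -0.77  0.44  0.99 -0.56] 0.0
45 bendlev [ 0.426 -0.088  0.134] [-0.4  -0.07 -1.08 -0.16  0.32 -0.34] 0.0
45 end [ 0.427 -0.098  0.134] [-0.44 -0.06 -1.06 -0.15  0.34 -0.37] 0.0
45 rack [0.487 0.085 0.094] [ 0.24  0.17 -1.05 -0.42 -0.12  0.12] 0.0
45 rackup [0.487 0.085 0.194] [ 0.24 -0.12 -0.89  0.02 -0.12  0.12] 0.0
50 start [ 0.415 -0.025  0.182] [-0.63  0.08 -0.75  0.58  0.94 -0.46] 0.0
50 bend [ 0.424 -0.074  0.141] [-0.72  0.25 -0.69  0.6   0.94 -0.62] 0.0
50 bendlev [ 0.427 -0.088  0.135] [-0.37 -0.09 -0.99  0.01  0.27 -0.34] 0.0
50 end [ 0.427 -0.098  0.135] [-0.41 -0.08 -0.98  0.02  0.29 -0.37] 0.0
50 rack [0.487 0.085 0.095] [ 0.23  0.13 -0.96 -0.21 -0.1   0.12] 0.0
50 rackup [0.487 0.085 0.195] [ 0.23 -0.11 -0.8   0.18 -0.1   0.12] 0.0
55 start [ 0.416 -0.025  0.183] [-0.6   0.12 -0.67  0.73  0.89 -0.53] 0.0
55 bend [ 0.425 -0.074  0.141] [-0.7   0.28 -0.61  0.74  0.89 -0.68] 0.0
55 bendlev [ 0.427 -0.088  0.135] [-0.35 -0.08 -0.91  0.17  0.23 -0.34] 0.0
55 end [ 0.428 -0.098  0.135] [-0.38 -0.07 -0.9   0.17  0.24 -0.36] 0.0
55 rack [0.488 0.085 0.095] [ 0.22  0.12 -0.88 -0.03 -0.09  0.12] 0.0
55 rackup [0.488 0.085 0.195] [ 0.22 -0.08 -0.72  0.33 -0.09  0.12] 0.0
60 start [ 0.416 -0.025  0.183] [-0.58  0.15 -0.59  0.86  0.84 -0.58] 0.0
60 bend [ 0.425 -0.074  0.141] [-0.67  0.3  -0.53  0.87  0.84 -0.71] 0.0
60 bendlev [ 0.428 -0.088  0.135] [-0.32 -0.06 -0.83  0.31  0.18 -0.33] 0.0
60 end [ 0.428 -0.098  0.135] [-0.35 -0.05 -0.82  0.31  0.2  -0.36] 0.0
60 rack [0.488 0.085 0.095] [ 0.21  0.12 -0.79  0.14 -0.07  0.12] 0.0
60 rackup [0.488 0.085 0.195] [ 0.21 -0.05 -0.63  0.47 -0.07  0.12] 0.0
```

Run:
```python
from h import *; import car
M=np.load('Mw4.npy')
for p in ([.505,.086,.07],[.505,.086,.1],[.503,.087,.07]):
    w=(car.wire(p)[0]+car.wire(p)[1])/2
    print(p,{i:((proj(M,w[i])-[220,100])*2).round(0).tolist() for i in (0,1,4,5,6)})
a=cv2.imread('pics/w4.png')[20:290,270:350]
cv2.imwrite('pics/w4zz.png',cv2.resize(a,None,fx=2.2*1.0,fy=2.2,interpolation=2))
a=cv2.imread('pics/w4.png')[180:290,270:350]
cv2.imwrite('pics/w4zy.png',cv2.resize(a,None,fx=5,fy=5,interpolation=2))
```

```text
[0.505, 0.086, 0.07] {0: [168.0, -100.0], 1: [162.0, 82.0], 4: [164.0, 182.0], 5: [160.0, 311.0], 6: [167.0, 355.0]}
[0.505, 0.086, 0.1] {0: [164.0, -100.0], 1: [158.0, 82.0], 4: [162.0, 182.0], 5: [158.0, 311.0], 6: [168.0, 355.0]}
[0.503, 0.087, 0.07] {0: [171.0, -105.0], 1: [166.0, 77.0], 4: [167.0, 178.0], 5: [164.0, 309.0], 6: [170.0, 353.0]}
```

View pics/w4zz.png

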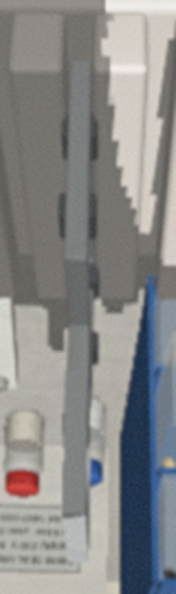

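View pics/w4zy.png

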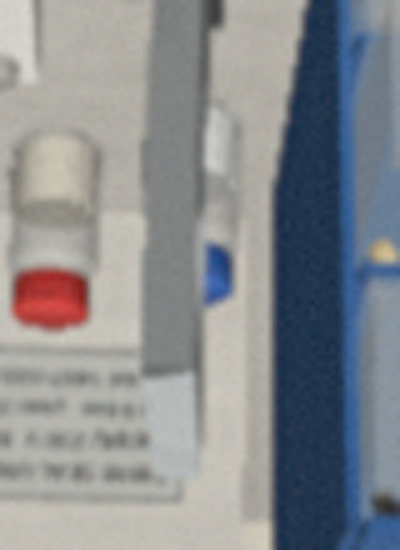

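Run:
```python
from hook import *
Rc=Ro.from_euler('z',.045).as_matrix()
P,R=tcp(np.array([.503,.0875,.12]),Rc,50,[-.014,0,-.030])
print('grasp',P)
P1=P-.07*R[:,2]
a=rows(P1,R,4,hand=.5)
rows(P,R,3,P0=a[0],R0=a[1],hand=.5)
```

```text
grasp [0.48516135 0.08669672 0.09459627]
[0.4402 0.0847 0.1482]
[{"wx": 0.07, "wy": 2.85, "wz": 0.22, "x": 0.0072, "y": -0.0012, "z": 0.0076, "hand": 0.5}, {"wx": 0.08, "wy": 2.86, "wz": 0.21, "x": 0.0067, "y": -0.0013, "z": 0.0079, "hand": 0.5}, {"wx": 0.07, "wy": 2.85, "wz": 0.22, "x": 0.0064, "y": -0.0012, "z": 0.0083, "hand": 0.5}, {"wx": 0.07, "wy": 2.86, "wz": 0.21, "x": 0.0059, "y": -0.0013, "z": 0.0085, "hand": 0.5}]
[0.4852 0.0867 0.0946]
[{"wx": 0.0, "wy": -0.0, "wz": 0.0, "x": 0.0, "y": -0.0, "z": 0.0233, "hand": 0.5}, {"wx": 0.0, "wy": -0.0, "wz": 0.0, "x": 0.0, "y": -0.0, "z": 0.0234, "hand": 0.5}, {"wx": 0.0, "wy": -0.0, "wz": 0.0, "x": 0.0, "y": -0.0, "z": 0.0233, "hand": 0.5}]
```

Emit:
play_rows(
  plan=[
    {"wx": 0.07, "wy": 2.85, "wz": 0.2, "x": 0.007, "y": -0.0012, "z": 0.0077, "hand": 0.5},
    {"wx": 0.07, "wy": 2.85, "wz": 0.2, "x": 0.007, "y": -0.0012, "z": 0.008, "hand": 0.5},
    {"wx": 0.07, "wy": 2.85, "wz": 0.2, "x": 0.0063, "y": -0.0012, "z": 0.0083, "hand": 0.5},
    {"wx": 0.07, "wy": 2.85, "wz": 0.2, "x": 0.006, "y": -0.0012, "z": 0.0085, "hand": 0.5},
    {"wx": 0, "wy": 0, "wz": 0, "x": 0, "y": 0, "z": 0, "hand": 0.5},
    {"wx": 0, "wy": 0, "wz": 0, "x": 0, "y": 0, "z": 0, "hand": 0.5},
  ],
)

```text
clock: 7.1
position: [0.441, 0.0847, 0.1491]
tool_rot: [[-0.763, -0.045, 0.645], [-0.034, 0.999, 0.029], [-0.645, -0.0, -0.764]]
force: [0.7, -0.3, -0.2]
width: 0.0428
```

Run:
```python
from hook import *
c,P0,R0=wshot('w5'); np.save('Mw5',camP(c,P0,R0)); print(bot.state()['q'])
cv2.imwrite('pics/w5z.png',cv2.resize(c['img'][100:400,220:460,::-1],None,fx=2,fy=2,interpolation=2))
M=np.load('Mw5.npy'); import car
w=(car.wire([.503,.0875,.045])[0]+car.wire([.503,.0875,.045])[1])/2
print({i:((proj(M,w[i])-[220,100])*2).round(0).tolist() for i in (0,1,4,5,6)})
Rc=Ro.from_euler('z',.045).as_matrix()
P,R=tcp(np.array([.503,.0875,.12]),Rc,50,[-.014,0,-.030])
rows(P,R,3,hand=.5)
```

```text
[ 0.28559678 -0.10980835 -0.96785099  0.02583341 -0.15423443  0.18506791]
{0: [192.0, 58.0], 1: [192.0, 237.0], 4: [192.0, 343.0], 5: [192.0, 494.0], 6: [192.0, 540.0]}
[0.4851 0.0867 0.0946]
[{"wx": 0.0, "wy": 0.06, "wz": 0.0, "x": 0.0004, "y": -0.0, "z": 0.0234, "hand": 0.5}, {"wx": 0.0, "wy": 0.06, "wz": 0.01, "x": 0.0003, "y": -0.0001, "z": 0.0234, "hand": 0.5}, {"wx": 0.01, "wy": 0.06, "wz": 0.0, "x": 0.0004, "y": -0.0, "z": 0.0234, "hand": 0.5}]
```

View pics/w5z.png

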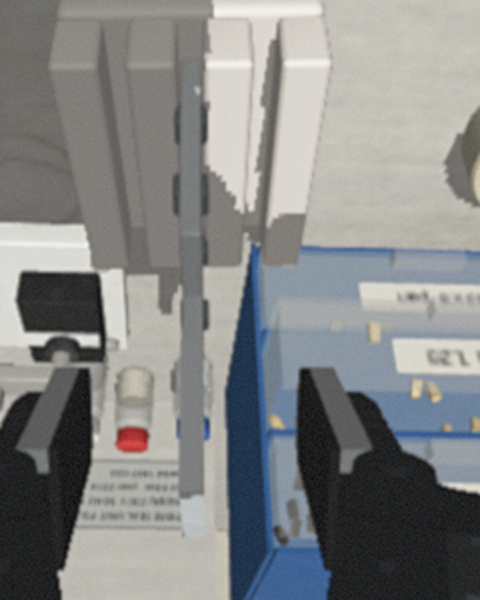

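Emit:
play_rows(
  plan=[
    {"wx": 0, "wy": 0.06, "wz": 0, "x": 0.0004, "y": 0, "z": 0.0234, "hand": 0.5},
    {"wx": 0, "wy": 0.06, "wz": 0, "x": 0.0003, "y": 0, "z": 0.0234, "hand": 0.5},
    {"wx": 0, "wy": 0.06, "wz": 0, "x": 0.0004, "y": 0, "z": 0.0234, "hand": 0.5},
    {"wx": 0, "wy": 0, "wz": 0, "x": 0, "y": 0, "z": 0, "hand": 0.5},
    {"wx": 0, "wy": 0, "wz": 0, "x": 0, "y": 0, "z": 0, "hand": 1},
    {"wx": 0, "wy": 0, "wz": 0, "x": 0, "y": 0, "z": 0, "hand": 1},
    {"wx": 0, "wy": 0, "wz": 0, "x": 0, "y": 0, "z": 0, "hand": 1},
    {"wx": 0, "wy": 0, "wz": 0, "x": 0, "y": 0, "z": 0, "hand": 1},
    {"wx": 0, "wy": 0, "wz": 0, "x": 0, "y": 0, "z": 0, "hand": 1},
  ],
  newtons=60,
)

```text
clock: 8.05
position: [0.4853, 0.0871, 0.0954]
tool_rot: [[-0.765, -0.046, 0.643], [-0.036, 0.999, 0.029], [-0.644, -0.001, -0.765]]
force: [-7.1, -2.3, 8.1]
width: 0.0049
```

Run:
```python
from hook import *
c,P0,R0=wshot('w6'); s=bot.state();print(P0.round(4),s['width'],s['force'],s['q'])
cv2.imwrite('pics/w6z.png',cv2.resize(c['img'][100:440,200:460,::-1],None,fx=1.7,fy=1.7,interpolation=2))
rows(P0+[0,0,.1],R0,5,hand=1)
```

```text
[0.4853 0.0871 0.0954] 0.004927064415448203 [-6.5148866  -3.18630948  8.48714979] [ 0.25265832  0.12855425 -0.96021049 -0.20643322 -0.13318325  0.15882157]
[0.4853 0.0871 0.1954]
[{"wx": -0.0, "wy": 0.0, "wz": -0.0, "x": -0.0129, "y": -0.0, "z": -0.0153, "hand": 1}, {"wx": -0.0, "wy": 0.0, "wz": -0.0, "x": -0.0129, "y": -0.0, "z": -0.0153, "hand": 1}, {"wx": -0.0, "wy": 0.0, "wz": -0.0, "x": -0.0128, "y": -0.0, "z": -0.0153, "hand": 1}, {"wx": -0.0, "wy": 0.0, "wz": -0.0, "x": -0.0129, "y": -0.0, "z": -0.0153, "hand": 1}, {"wx": -0.0, "wy": 0.0, "wz": -0.0, "x": -0.0129, "y": -0.0001, "z": -0.0153, "hand": 1}]
```

View pics/w6z.png

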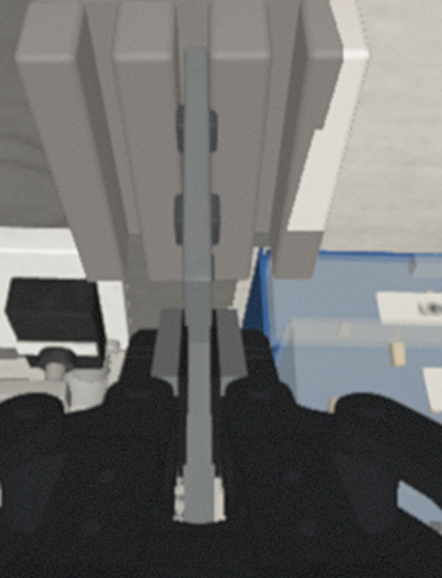

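Emit:
play_rows(
  plan=[
    {"wx": 0, "wy": 0, "wz": 0, "x": -0.0064, "y": 0, "z": -0.0077, "hand": 1},
    {"wx": 0, "wy": 0, "wz": 0, "x": -0.0129, "y": 0, "z": -0.0153, "hand": 1},
    {"wx": 0, "wy": 0, "wz": 0, "x": -0.0129, "y": 0, "z": -0.0153, "hand": 1},
    {"wx": 0, "wy": 0, "wz": 0, "x": -0.0129, "y": 0, "z": -0.0153, "hand": 1},
    {"wx": 0, "wy": 0, "wz": 0, "x": -0.0129, "y": 0, "z": -0.0153, "hand": 1},
    {"wx": 0, "wy": 0, "wz": 0, "x": -0.0129, "y": 0, "z": -0.0153, "hand": 1},
    {"wx": 0, "wy": 0, "wz": 0, "x": 0, "y": 0, "z": 0, "hand": 1},
    {"wx": 0, "wy": 0, "wz": 0, "x": 0, "y": 0, "z": 0, "hand": 1},
  ],
)

```text
clock: 8.9
position: [0.4854, 0.0876, 0.2044]
tool_rot: [[-0.765, -0.047, 0.642], [-0.035, 0.999, 0.03], [-0.643, 0.0, -0.766]]
force: [-0.6, 0.7, -1.3]
width: 0.005
```

Run:
```python
from hook import *
c,P0,R0=wshot('w7'); s=bot.state();print(s['clock'],P0.round(4),s['width'],np.round(s['force'],2),np.round(s['ft_torque'],3))
M=camP(c,P0,R0)
# expected with eye at tool offset from plan
Ec=np.linalg.inv(tool(50))@(-np.array([-.014,0,-.03])+.006*tool(50)[:,2]); print('eye in tool',Ec)
im=c['img'][:,:,::-1].copy()
Rc=R0@tool(50).T; E=P0+R0@Ec
o=np.array([[-40,0],[-40,70],[-11,70],[-11,90],[-20,90],[-20,130],[20,130],[20,90],[11,90],[11,70],[40,70],[40,0]])/1e3
for t in(-.003,.003): 
    w=[E+Rc@[a,t,b-.11] for a,b in o]; cv2.polylines(im,[np.int32([proj(M,v) for v in w])],True,(0,0,255),1); print([proj(M,w[i]).round(1).tolist() for i in (0,1,5,6)])
cv2.imwrite('pics/w7o.png',im); cv2.imwrite('pics/w7z.png',cv2.resize(c['img'][100:440,250:400,::-1],None,fx=1.7,fy=1.7,interpolation=2))
for n in ['scene','top']:
    c=bot.capture(n); save(c,n+'7'); 
    for t in ['carrier_eye','rod_bend','hung_carrier_eye']: print(n,t,[(np.round(q['xyz'],4).tolist(),round(q['confidence'],2)) for q in bot.tip_of(c,t)[:2]])
print('E pred',E)
```

```text
8.95 [0.4854 0.0876 0.2044] 0.004819884164419567 [ 0.36  0.23 -0.77] [-0.045  0.831  0.015]
eye in tool [-0.03000825  0.         -0.00798231]
[[309.1, 129.5], [306.6, 268.2], [304.9, 487.8], [307.7, 488.5]]
[[322.8, 129.5], [324.8, 268.2], [326.1, 487.8], [323.8, 488.5]]
scene carrier_eye [([0.5048, 0.0846, 0.2275], 0.61)]
scene rod_bend [([0.5195, -0.0427, -0.0022], 0.23)]
scene hung_carrier_eye [([0.454, -0.1445, 0.1554], 0.7)]
top carrier_eye [([0.5067, 0.0862, 0.2254], 0.52)]
top rod_bend [([0.4479, -0.0892, 0.1608], 0.71)]
top hung_carrier_eye [([0.451, -0.1476, 0.1574], 0.62)]
E pred [0.5032239  0.08840994 0.22978979]
```

View pics/w7o.png

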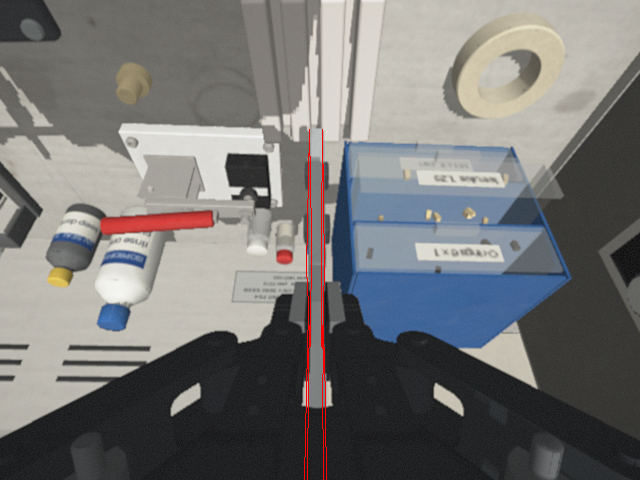

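View pics/w7z.png

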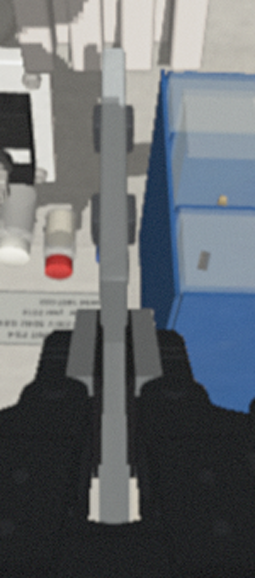

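Run:
```python
from h import *
a=cv2.imread('pics/w7.png')[110:290,285:350]; b=cv2.imread('pics/w6.png')[110:290,285:350]
cv2.imwrite('pics/w67.png',cv2.resize(np.hstack([b,a]),None,fx=3.3,fy=3.3,interpolation=2))
s=cv2.imread('pics/scene7.png'); t=cv2.imread('pics/top7.png')
cv2.imwrite('pics/s7.png',cv2.resize(s[170:300,190:340],None,fx=4.5,fy=4.5,interpolation=2))
```

```text
(no output)
```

View pics/w67.png

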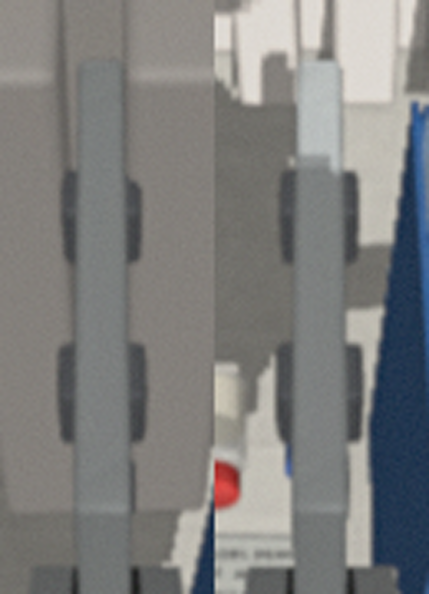

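View pics/s7.png

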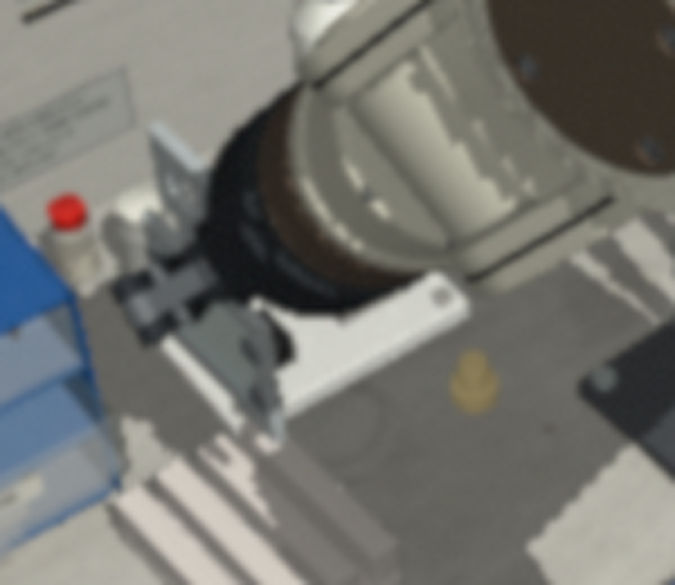

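```bash
cat > tgt.py <<'E'
from hook import *
Ec=np.array([-.030,0,-.008]); k=np.load('k.npy')
def tool_for(E,Rc): 
    Rt=Rc@tool(50); return E-Rt@Ec,Rt
sp=np.load('stand.npy'); C,B,BT,t,d=stand(sp)
def eye():
    P,R,s=st(); return P+R@Ec, R@tool(50).T, s
E
python3 - <<'E'
from tgt import *
q=bot.state()['q']
E,Rc,s=eye(); print(E)
Pm,Rm=tool_for(np.array([.435,.0,.24]),Rtip(d)); q,e=ik(Pm,Rm,q,k); print(q.round(2),e)
a=rows(Pm,Rm,5,hand=1)
P,R=tool_for(B+.075*t,Rtip(t)); q,e=ik(P,R,q,k); print(q.round(2),e,'eye',B+.075*t)
rows(P,R,7,P0=a[0],R0=a[1],hand=1)
E
```

```text
[0.50341461 0.08829095 0.22907892]
[-0.05 -0.33 -0.89  0.32  0.07 -0.08] 7.382983113757291e-14
[ 0.4172 -0.001   0.2146]
[{"wx": -0.07, "wy": -0.02, "wz": -0.08, "x": 0.0097, "y": -0.017, "z": -0.0109, "hand": 1}, {"wx": -0.08, "wy": -0.03, "wz": -0.09, "x": 0.0097, "y": -0.0171, "z": -0.011, "hand": 1}, {"wx": -0.07, "wy": -0.02, "wz": -0.08, "x": 0.0098, "y": -0.0169, "z": -0.011, "hand": 1}, {"wx": -0.07, "wy": -0.03, "wz": -0.08, "x": 0.0098, "y": -0.017, "z": -0.011, "hand": 1}, {"wx": -0.08, "wy": -0.02, "wz": -0.09, "x": 0.0098, "y": -0.0169, "z": -0.0111, "hand": 1}]
[-0.61  0.06 -0.76  0.58  0.93 -0.44] 1.2739809207573671e-12 eye [ 0.43428663 -0.0303724   0.20820725]
[ 0.4138 -0.0175  0.1887]
[{"wx": -4.99, "wy": 0.35, "wz": 2.93, "x": 0.0028, "y": -0.0023, "z": 0.0024, "hand": 1}, {"wx": -5.0, "wy": 0.36, "wz": 2.92, "x": 0.0027, "y": -0.0027, "z": 0.0023, "hand": 1}, {"wx": -4.99, "wy": 0.35, "wz": 2.93, "x": 0.0026, "y": -0.003, "z": 0.002, "hand": 1}, {"wx": -5.0, "wy": 0.35, "wz": 2.92, "x": 0.0023, "y": -0.0033, "z": 0.0017, "hand": 1}, {"wx": -4.99, "wy": 0.35, "wz": 2.93, "x": 0.0022, "y": -0.0035, "z": 0.0015, "hand": 1}, {"wx": -5.0, "wy": 0.35, "wz": 2.93, "x": 0.002, "y": -0.0038, "z": 0.0011, "hand": 1}, {"wx": -4.99, "wy": 0.36, "wz": 2.92, "x": 0.0018, "y": -0.0039, "z": 0.0009, "hand": 1}]
```

Emit:
play_rows(
  plan=[
    {"wx": 0, "wy": 0, "wz": 0, "x": 0.0098, "y": -0.017, "z": -0.011, "hand": 1},
    {"wx": 0, "wy": 0, "wz": 0, "x": 0.0098, "y": -0.017, "z": -0.011, "hand": 1},
    {"wx": 0, "wy": 0, "wz": 0, "x": 0.0098, "y": -0.017, "z": -0.011, "hand": 1},
    {"wx": 0, "wy": 0, "wz": 0, "x": 0.0098, "y": -0.017, "z": -0.011, "hand": 1},
    {"wx": 0, "wy": 0, "wz": 0, "x": 0.0098, "y": -0.017, "z": -0.011, "hand": 1},
    {"wx": -5, "wy": 0.35, "wz": 2.9, "x": 0.0028, "y": -0.0023, "z": 0.0024, "hand": 1},
    {"wx": -5, "wy": 0.35, "wz": 2.9, "x": 0.0027, "y": -0.0027, "z": 0.0023, "hand": 1},
    {"wx": -5, "wy": 0.35, "wz": 2.9, "x": 0.0026, "y": -0.003, "z": 0.002, "hand": 1},
    {"wx": -5, "wy": 0.35, "wz": 2.9, "x": 0.0023, "y": -0.0033, "z": 0.0017, "hand": 1},
    {"wx": -5, "wy": 0.35, "wz": 2.9, "x": 0.0022, "y": -0.0035, "z": 0.0015, "hand": 1},
    {"wx": -5, "wy": 0.35, "wz": 2.9, "x": 0, "y": 0, "z": 0, "hand": 1},
    {"wx": -5, "wy": 0.35, "wz": 2.9, "x": 0, "y": 0, "z": 0, "hand": 1},
  ],
)

```text
clock: 10.55
position: [0.4148, -0.0136, 0.1968]
tool_rot: [[-0.825, -0.131, 0.55], [0.277, 0.754, 0.595], [-0.493, 0.643, -0.586]]
force: [-0.2, -0.2, -1.5]
width: 0.0048
```

Emit:
play_rows(
  plan=[
    {"wx": 0, "wy": 0, "wz": 0, "x": 0, "y": 0, "z": 0, "hand": 1},
    {"wx": 0, "wy": 0, "wz": 0, "x": 0, "y": 0, "z": 0, "hand": 1},
  ],
)

```text
clock: 10.75
position: [0.4146, -0.0132, 0.196]
tool_rot: [[-0.825, -0.13, 0.549], [0.275, 0.757, 0.593], [-0.493, 0.64, -0.589]]
force: [-0.2, 0.1, -1.4]
width: 0.0055
```

```bash
cat >> tgt.py <<'E'
def wireE(E,Rc):
    o=np.array([[-40,0],[-40,70],[-11,70],[-11,90],[-20,90],[-20,130],[20,130],[20,90],[11,90],[11,70],[40,70],[40,0]])/1e3
    return [np.array([E+Rc@[a,t_,b-.11] for a,b in o]) for t_ in(-.003,.003)], [np.array([E+Rc@[.01*np.cos(u),t_,.01*np.sin(u)] for u in np.linspace(0,6.28,33)]) for t_ in(-.003,.003)]
def look(tag):
    E,Rc,s=eye(); print('clock',s['clock'],'E',E.round(4),'F',np.round(s['force'],1),'w',round(s['width'],4))
    al=(E-B)@t; off=(E-B)-al*t; print('along',al.round(4),'off in carrier x,z',(Rtip(t).T@off)[[0,2]].round(4),'tilt err deg',np.degrees(np.arccos(Rc[:,1]@t)).round(2))
    for n,(x0,y0,x1,y1,f) in {'scene':(230,150,400,290,4.4),'top':(260,170,420,270,4.8),'wrist':(0,0,640,480,1.2)}.items():
        P,R,_=st(); c=bot.capture(n); save(c,n+tag); M=camP(c,P,R) if n=='wrist' else camPf(c); np.save('M_%s%s'%(n,tag),M)
        im=c['img'][y0:y1,x0:x1,::-1]; im=cv2.resize(im,None,fx=f,fy=f,interpolation=2)
        g=lambda w:[np.int32([(proj(M,v)-[x0,y0])*f for v in w])]
        im2=im.copy()
        W,O=wireE(E,Rc)
        for w in W+O: cv2.polylines(im2,g(w),True,(0,0,255),1)
        for w in ([C,B,BT],): cv2.polylines(im2,g(w),False,(0,255,0),1)
        r=Rtip(t)
        for a in (.0365,.0435): cv2.polylines(im2,g([B+a*t+r@[.007*np.cos(u),0,.007*np.sin(u)] for u in np.linspace(0,6.28,25)]),True,(0,255,0),1)
        cv2.imwrite('pics/%s%s_o.png'%(n,tag),im2); cv2.imwrite('pics/%s%s_z.png'%(n,tag),im)
E
python3 -c "
from tgt import *
look('8'); print(bot.state()['q'])"
```

```text
clock 10.75 E [ 0.435  -0.0262  0.2155] F [-0.2  0.1 -1.4] w 0.0055
along 0.0828 off in carrier x,z [0.0014 0.003 ] tilt err deg 0.45
[-0.59643264  0.03114483 -0.76340359  0.57321351  0.92681498 -0.40629327]
```

View pics/scene8_o.png

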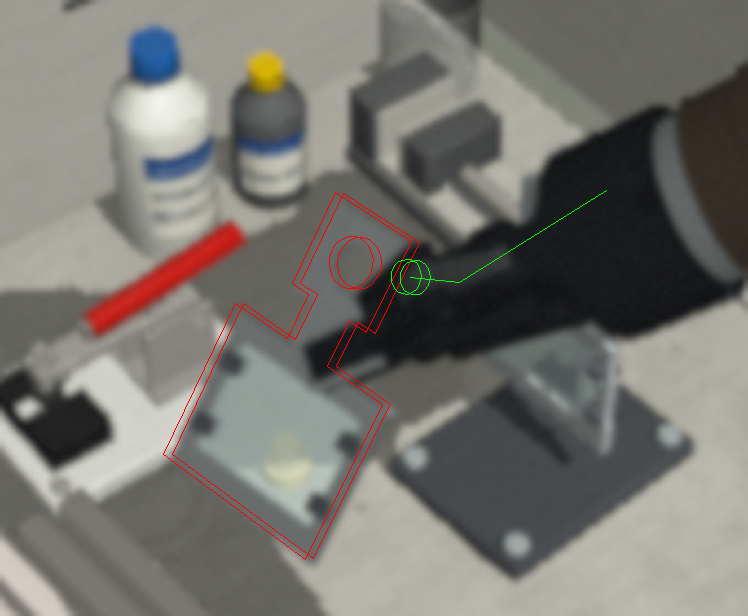

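View pics/top8_o.png

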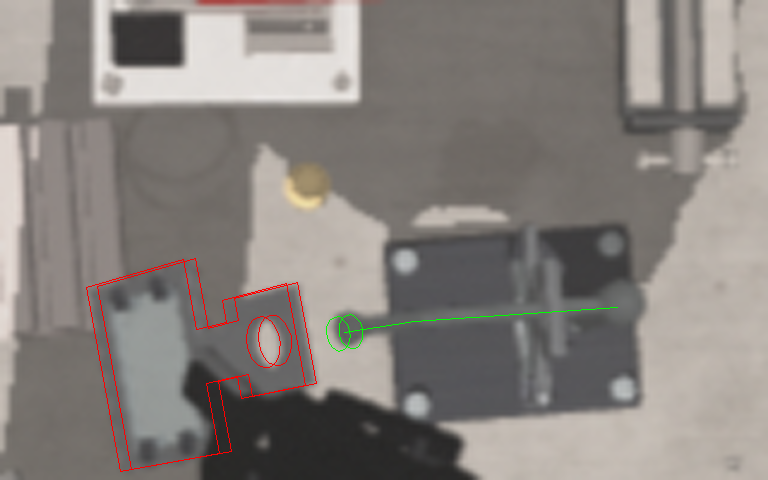

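View pics/wrist8_o.png

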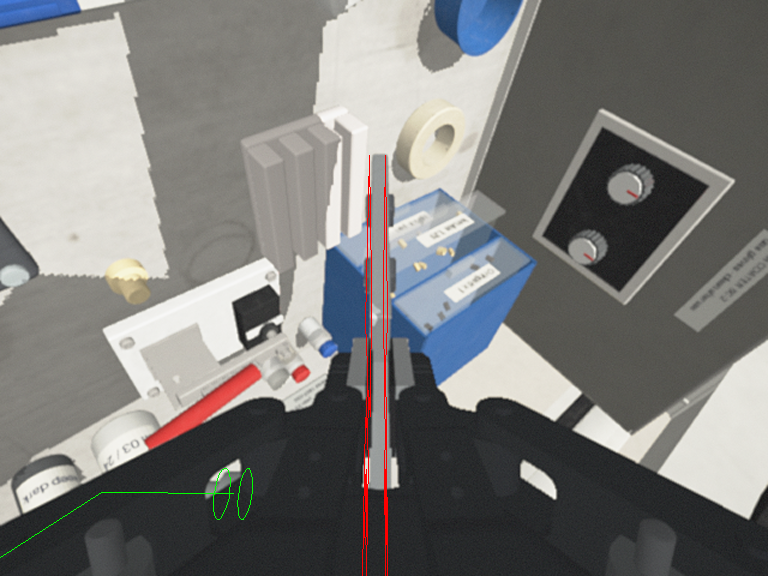

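Run:
```python
from h import *
a=cv2.imread('pics/top8.png')[215:255,325:400]
cv2.imwrite('pics/t8.png',cv2.resize(a,None,fx=10,fy=10,interpolation=cv2.INTER_CUBIC))
a=cv2.imread('pics/w2.png')[210:300,190:400]
cv2.imwrite('pics/w2zz.png',cv2.resize(a,None,fx=3.8,fy=3.8,interpolation=cv2.INTER_CUBIC))
```

```text
(no output)
```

View pics/t8.png

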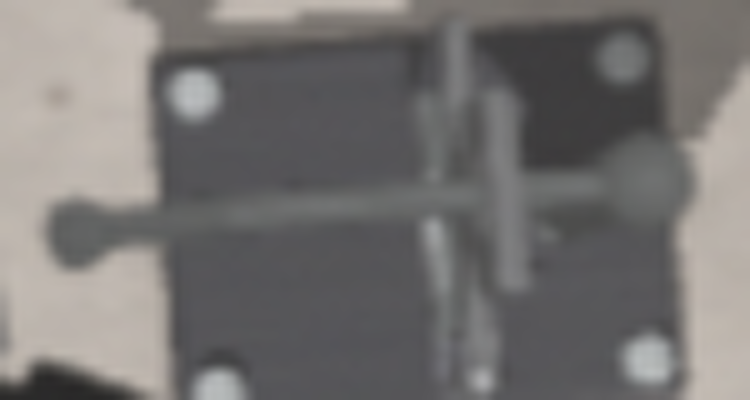

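View pics/w2zz.png

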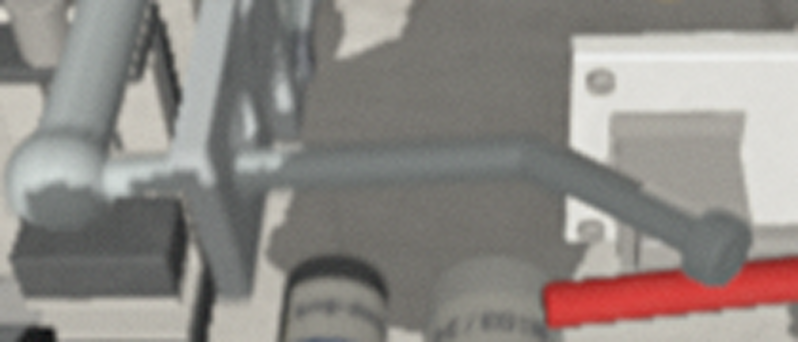

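```bash
cat > fit2.py <<'E'
from h import *
from fit import stand
from scipy.optimize import least_squares
Ms=[np.load('Mw2.npy'),np.load('Mw3.npy'),np.load('M_top8.npy')]
sc=lambda l,s,o:[None if v is None else np.array(v)/s+o for v in l]
# order cap,bend,button, screws (-x-end... defined below)
obs=[[np.array(v,float) for v in [(205.1,257.6),(330,251),(379,275.2)]]+sc([(75,92),(371,70),None,(386,246)],2.7,[180,80]),
 sc([(136,412),(462,400),(556,460),(243,35),(537,15),None,(590,197)],2.7,[0,80]),
 sc([(645,185),None,(77,233),(647,360),(218,390),(622,57),(195,95)],10,[325,215])]
def model(p):
    c,B,BT,t,d=stand(p[:4]); a=p[4]; n=np.array([d[1],-d[0],0]); o=c*[1,1,0]
    S=[o+sx*(.045-a)*n+(.03+sy*(.06-a))*d+[0,0,.014] for sx,sy in [(-1,-1),(-1,1),(1,-1),(1,1)]]
    return [c,B,BT]+S
def f(p,w=True):
    q=model(p); out=[]
    for i in range(3):
        s=[1,1,.6][i]
        for j in range(7):
            if obs[i][j] is not None: out.append((proj(Ms[i],q[j])-obs[i][j]+p[5+2*i:7+2*i])/s)
    return np.ravel(out)
r=least_squares(lambda p:np.r_[f(p),p[5:9]/4,p[9:]/.8],[.45,-.172,.06,.1,.01]+[0]*6,loss='soft_l1')
print(r.x.round(4),np.degrees(r.x[2:4]).round(1)); print(f(r.x).reshape(-1,2).round(1).tolist()); 
q=stand(r.x[:4]); print([v.round(4) for v in q]); np.save('stand2',r.x[:4])
E
python3 fit2.py
```

```text
[ 0.45   -0.1727  0.0635  0.0928  0.0101  0.7483  2.0562  0.4437  0.984
  0.415  -0.3433] [3.6 5.3]
[[0.6, -0.4], [-1.2, -0.1], [-0.3, 0.3], [0.4, -0.2], [0.3, -0.0], [-0.1, 0.3], [0.5, 0.2], [-0.0, -0.8], [-0.1, 0.2], [0.1, -0.2], [-0.6, 0.1], [0.1, 0.4], [0.1, -0.3], [-0.1, 0.5], [-0.1, -0.2], [-0.0, 0.3], [-0.0, 0.5], [-0.1, -0.4]]
[array([ 0.45  , -0.1727,  0.16  ]), array([ 0.4446, -0.0879,  0.16  ]), array([ 0.4399, -0.0576,  0.1857]), array([-0.1192,  0.7567,  0.6428]), array([-0.0635,  0.998 ,  0.    ])]
```

```bash
sed -i "s/np.load('stand.npy')/np.load('stand2.npy')/" tgt.py
python3 - <<'E'
from tgt import *
P,R=tool_for(B+.051*t,Rtip(t)); q,e=ik(P,R,bot.state()['q'],k); print(q.round(2),e)
rows(P,R,3,hand=1)
print('dir tool for -t per mm',(tool(50).T@Rtip(t).T@(-t)).round(3))
E
```

```text
[-0.65  0.11 -0.76  0.54  0.93 -0.46] 1.556380857525852e-09
[ 0.4184 -0.0359  0.1733]
[{"wx": 0.11, "wy": -0.19, "wz": 0.25, "x": 0.0006, "y": -0.0113, "z": 0.0007, "hand": 1}, {"wx": 0.11, "wy": -0.19, "wz": 0.24, "x": 0.0005, "y": -0.0112, "z": 0.0007, "hand": 1}, {"wx": 0.11, "wy": -0.19, "wz": 0.25, "x": 0.0005, "y": -0.0113, "z": 0.0007, "hand": 1}]
dir tool for -t per mm [ 0. -1.  0.]
```

Emit:
play_rows(
  plan=[
    {"wx": 0.1, "wy": -0.2, "wz": 0.25, "x": 0.0006, "y": -0.0113, "z": 0.0007, "hand": 1},
    {"wx": 0.1, "wy": -0.2, "wz": 0.25, "x": 0.0005, "y": -0.0112, "z": 0.0007, "hand": 1},
    {"wx": 0.1, "wy": -0.2, "wz": 0.25, "x": 0.0005, "y": -0.0113, "z": 0.0007, "hand": 1},
    {"wx": 0, "wy": 0, "wz": 0, "x": 0, "y": 0, "z": 0, "hand": 1},
    {"wx": 0, "wy": 0, "wz": 0, "x": 0, "y": 0, "z": 0, "hand": 1},
    {"wx": 0, "wy": 0, "wz": 0, "x": 0, "y": 0, "z": 0, "hand": 1},
  ],
)

```text
clock: 11.5
position: [0.4185, -0.0364, 0.1728]
tool_rot: [[-0.821, -0.117, 0.558], [0.292, 0.755, 0.588], [-0.49, 0.645, -0.586]]
force: [-0.0, -0.1, -1.9]
width: 0.005
```

```bash
python3 -c "
from tgt import *
look('9')
P,R=tool_for(B+.051*t,Rtip(t)); rows(P,R,1,hand=1)"
```

```text
clock 11.5 E [ 0.4386 -0.0499  0.1922] F [-0.  -0.1 -1.9] w 0.005
along 0.0502 off in carrier x,z [ 0.     -0.0001] tilt err deg 0.21
[ 0.4184 -0.0359  0.1733]
[{"wx": 0.09, "wy": 0.03, "wz": -0.13, "x": 0.0001, "y": 0.0005, "z": -0.0, "hand": 1}]
```

View pics/scene9_o.png

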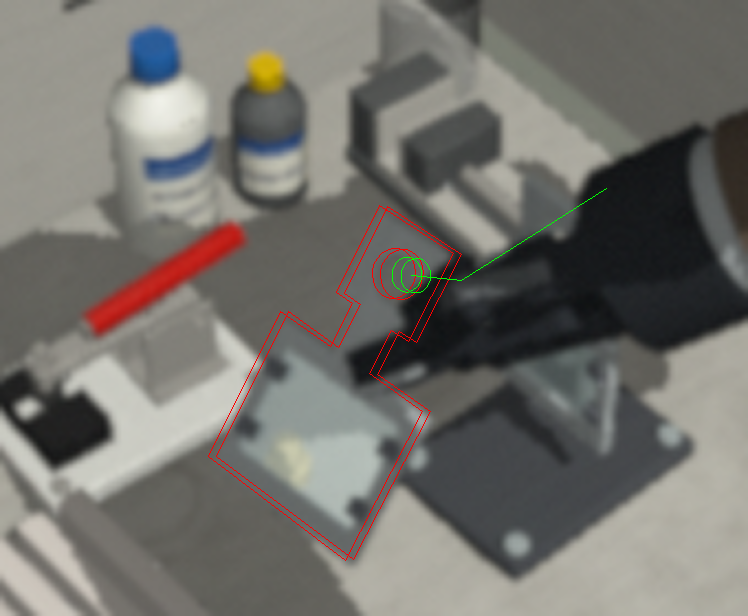

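View pics/top9_o.png

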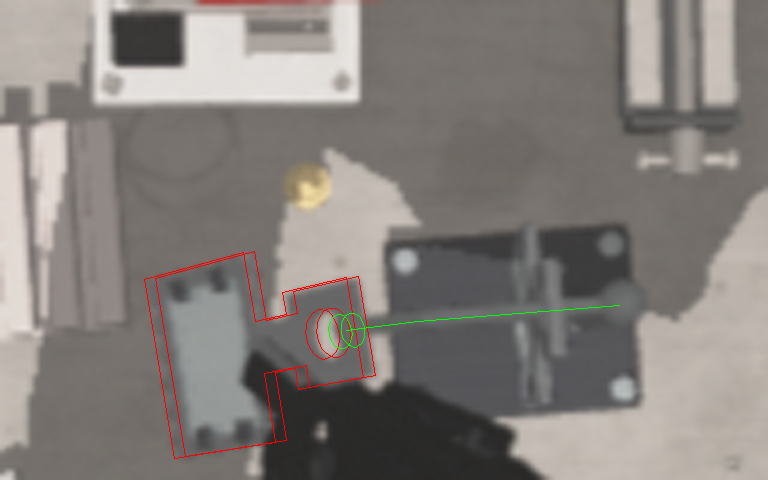

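Emit:
play_rows(
  plan=[
    {"wx": 0, "wy": 0, "wz": 0, "x": 0, "y": -0.001, "z": 0, "hand": 1},
    {"wx": 0, "wy": 0, "wz": 0, "x": 0, "y": -0.001, "z": 0, "hand": 1},
    {"wx": 0, "wy": 0, "wz": 0, "x": 0, "y": -0.001, "z": 0, "hand": 1},
    {"wx": 0, "wy": 0, "wz": 0, "x": 0, "y": -0.001, "z": 0, "hand": 1},
  ],
)

```text
clock: 12.05
position: [0.419, -0.0395, 0.1703]
tool_rot: [[-0.821, -0.118, 0.558], [0.291, 0.755, 0.587], [-0.491, 0.645, -0.586]]
force: [0.1, 0.1, -0.0]
width: 0.005
```

Emit:
play_rows(
  plan=[
    {"wx": 0, "wy": 0, "wz": 0, "x": 0, "y": -0.001, "z": 0, "hand": 1},
  ],
)

```text
clock: 12.15
position: [0.4191, -0.0403, 0.1696]
tool_rot: [[-0.821, -0.118, 0.558], [0.291, 0.755, 0.587], [-0.491, 0.645, -0.586]]
force: [-0.3, -1.0, -1.0]
width: 0.005
```

Emit:
play_rows(
  plan=[
    {"wx": 0, "wy": 0, "wz": 0, "x": 0, "y": -0.001, "z": 0, "hand": 1},
  ],
)

```text
clock: 12.25
position: [0.4192, -0.041, 0.1689]
tool_rot: [[-0.821, -0.118, 0.558], [0.291, 0.755, 0.588], [-0.491, 0.645, -0.586]]
force: [0.1, 0.5, -1.4]
width: 0.0047
```

```bash
cat >> tgt.py <<'E'
def rep():
    E,Rc,s=eye(); al=(E-B)@t; off=(E-B)-al*t; F=np.array(s['force']); T=np.array(s['tool_rot'])
    print('clock',round(s['clock'],2),'along',al.round(4),'off x,z',(Rtip(t).T@off)[[0,2]].round(4),'F tool',(T.T@F).round(1),'Fworld',F.round(1),'tq',(T.T@np.array(s['ft_torque'])).round(2),'w',round(s['width'],4))
E
python3 -c "
from tgt import *
rep()"
```

```text
clock 12.25 along 0.0442 off x,z [ 0.0001 -0.0001] F tool [ 0.8 -0.6  1.2] Fworld [ 0.1  0.5 -1.4] tq [ 0.84  0.61 -0.04] w 0.0047
```

Emit:
play_rows(
  plan=[
    {"wx": 0, "wy": 0, "wz": 0, "x": 0, "y": -0.001, "z": 0, "hand": 1},
    {"wx": 0, "wy": 0, "wz": 0, "x": 0, "y": -0.001, "z": 0, "hand": 1},
  ],
)

```text
clock: 12.45
position: [0.4195, -0.0425, 0.1676]
tool_rot: [[-0.821, -0.118, 0.558], [0.291, 0.755, 0.588], [-0.491, 0.645, -0.586]]
force: [0.3, 0.1, -0.5]
width: 0.005
```

Emit:
play_rows(
  plan=[
    {"wx": 0, "wy": 0, "wz": 0, "x": 0, "y": -0.001, "z": 0, "hand": 1},
    {"wx": 0, "wy": 0, "wz": 0, "x": 0, "y": -0.001, "z": 0, "hand": 1},
  ],
)

```text
clock: 12.65
position: [0.4197, -0.044, 0.1664]
tool_rot: [[-0.821, -0.118, 0.558], [0.291, 0.755, 0.587], [-0.491, 0.645, -0.586]]
force: [-1.2, 0.2, -1.8]
width: 0.0052
```

Emit:
play_rows(
  plan=[
    {"wx": 0, "wy": 0, "wz": 0, "x": 0, "y": -0.001, "z": 0, "hand": 1},
    {"wx": 0, "wy": 0, "wz": 0, "x": 0, "y": -0.001, "z": 0, "hand": 1},
  ],
)

```text
clock: 12.85
position: [0.42, -0.0455, 0.1651]
tool_rot: [[-0.821, -0.118, 0.558], [0.291, 0.755, 0.587], [-0.491, 0.645, -0.586]]
force: [-0.9, 0.5, -0.9]
width: 0.005
```

Emit:
play_rows(
  plan=[
    {"wx": 0, "wy": 0, "wz": 0, "x": 0, "y": -0.001, "z": 0, "hand": 1},
    {"wx": 0, "wy": 0, "wz": 0, "x": 0, "y": -0.001, "z": 0, "hand": 1},
  ],
)

```text
clock: 13.05
position: [0.4202, -0.047, 0.1638]
tool_rot: [[-0.821, -0.118, 0.558], [0.291, 0.755, 0.588], [-0.491, 0.645, -0.586]]
force: [-0.0, -0.5, -1.0]
width: 0.0049
```

Emit:
play_rows(
  plan=[
    {"wx": 0, "wy": 0, "wz": 0, "x": 0, "y": -0.0015, "z": 0, "hand": 1},
    {"wx": 0, "wy": 0, "wz": 0, "x": 0, "y": -0.0015, "z": 0, "hand": 1},
  ],
)

```text
clock: 13.25
position: [0.4205, -0.0493, 0.1618]
tool_rot: [[-0.821, -0.118, 0.558], [0.291, 0.755, 0.588], [-0.491, 0.645, -0.586]]
force: [0.2, 0.4, -2.3]
width: 0.0047
```

```bash
python3 -c "
from tgt import *
rep(); look('10')"
```

```text
clock 13.25 along 0.0332 off x,z [ 0.     -0.0001] F tool [ 1.1 -1.2  1.6] Fworld [ 0.2  0.4 -2.3] tq [0.79 0.62 0.04] w 0.0047
clock 13.25 E [ 0.4407 -0.0627  0.1812] F [ 0.2  0.4 -2.3] w 0.0047
along 0.0332 off in carrier x,z [ 0.     -0.0001] tilt err deg 0.18
```

View pics/scene10_z.png

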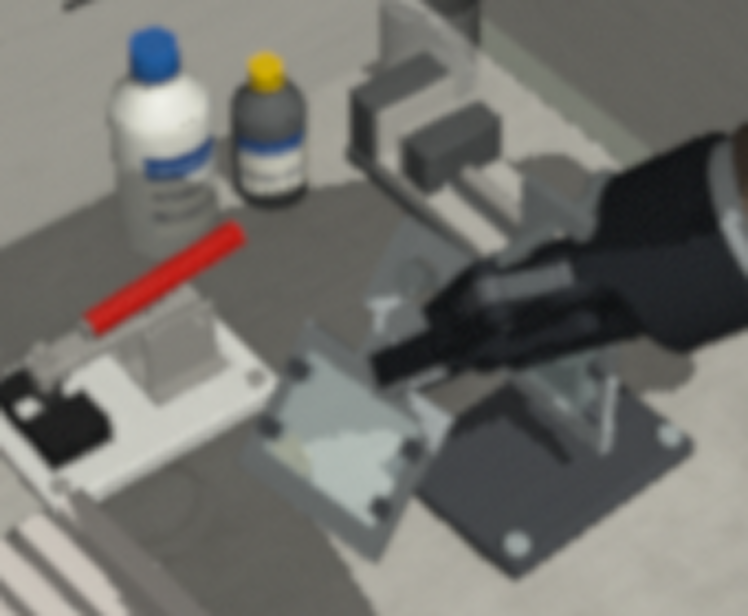

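View pics/top10_z.png

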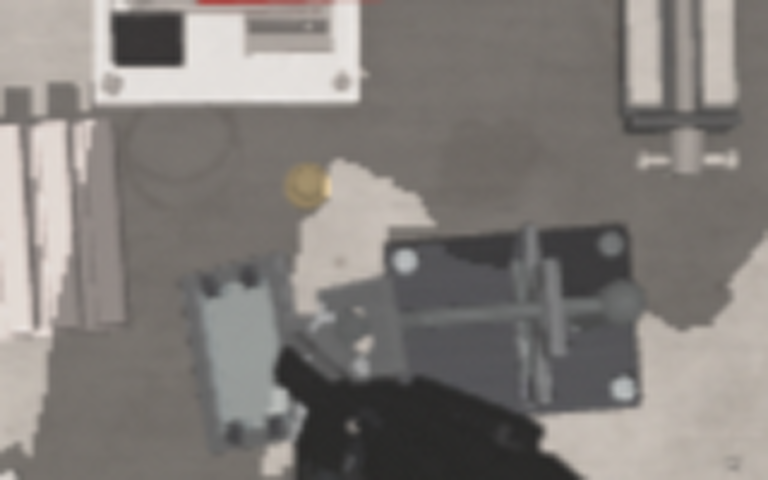

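Emit:
play_rows(
  plan=[
    {"wx": 0, "wy": 0, "wz": 0, "x": 0, "y": -0.003, "z": 0, "hand": 1},
    {"wx": 0, "wy": 0, "wz": 0, "x": 0, "y": -0.004, "z": 0, "hand": 1},
    {"wx": 0, "wy": 0, "wz": 0, "x": 0, "y": -0.004, "z": 0, "hand": 1},
    {"wx": 0, "wy": 0, "wz": 0, "x": 0, "y": -0.004, "z": 0, "hand": 1},
  ],
)

```text
clock: 13.8
position: [0.4224, -0.0609, 0.152]
tool_rot: [[-0.821, -0.118, 0.558], [0.291, 0.755, 0.587], [-0.491, 0.645, -0.586]]
force: [-0.6, 0.4, -1.6]
width: 0.0045
```

Emit:
play_rows(
  plan=[
    {"wx": 0, "wy": 0, "wz": 0, "x": 0, "y": -0.004, "z": 0, "hand": 1},
    {"wx": 0, "wy": 0, "wz": 0, "x": 0, "y": -0.004, "z": 0, "hand": 1},
    {"wx": 0, "wy": 0, "wz": 0, "x": 0, "y": -0.004, "z": 0, "hand": 1},
    {"wx": 0, "wy": 0, "wz": 0, "x": 0, "y": -0.003, "z": 0, "hand": 1},
    {"wx": 0, "wy": 0, "wz": 0, "x": 0, "y": 0, "z": 0, "hand": 1},
  ],
)

```text
clock: 14.3
position: [0.4242, -0.0722, 0.1423]
tool_rot: [[-0.821, -0.117, 0.558], [0.292, 0.755, 0.587], [-0.491, 0.645, -0.586]]
force: [-0.1, 0.4, -2.0]
width: 0.0048
```

```bash
python3 -c "
from tgt import *
rep()
P,R=tool_for(B-.001*d,Rtip(d)); q,e=ik(P,R,bot.state()['q'],k); print(bot.state()['q'],q.round(2),e)
a=rows(P,R,8,hand=1)
for v in (.077,): 
  P,R=tool_for(C+v*d-[0,0,.0],Rtip(d)); rows(P,R,2,P0=a[0],R0=a[1],hand=1)
"
```

```text
clock 14.3 along 0.0028 off x,z [ 0.0001 -0.0001] F tool [ 1.2 -1.   1.4] Fworld [-0.1  0.4 -2. ] tq [0.76 0.64 0.01] w 0.0048
[-0.72043535  0.23951331 -0.70843035  0.56790063  0.94392441 -0.58234413] [-0.39 -0.08 -0.99  0.02  0.28 -0.35] 9.739697081071293e-13
[ 0.4269 -0.09    0.1346]
[{"wx": 4.25, "wy": -0.23, "wz": -2.75, "x": -0.0005, "y": -0.0023, "z": -0.0006, "hand": 1}, {"wx": 4.24, "wy": -0.24, "wz": -2.74, "x": -0.0003, "y": -0.0024, "z": -0.0003, "hand": 1}, {"wx": 4.25, "wy": -0.23, "wz": -2.75, "x": -0.0002, "y": -0.0025, "z": -0.0002, "hand": 1}, {"wx": 4.25, "wy": -0.24, "wz": -2.75, "x": -0.0001, "y": -0.0024, "z": -0.0, "hand": 1}, {"wx": 4.24, "wy": -0.23, "wz": -2.74, "x": -0.0, "y": -0.0025, "z": 0.0001, "hand": 1}, {"wx": 4.25, "wy": -0.23, "wz": -2.75, "x": 0.0001, "y": -0.0024, "z": 0.0004, "hand": 1}, {"wx": 4.24, "wy": -0.24, "wz": -2.75, "x": 0.0002, "y": -0.0024, "z": 0.0005, "hand": 1}, {"wx": 4.25, "wy": -0.23, "wz": -2.74, "x": 0.0004, "y": -0.0023, "z": 0.0007, "hand": 1}]
[ 0.4273 -0.097   0.1346]
[{"wx": 0.0, "wy": -0.0, "wz": -0.0, "x": -0.0, "y": -0.0035, "z": 0.0, "hand": 1}, {"wx": 0.0, "wy": -0.0, "wz": -0.0, "x": -0.0, "y": -0.0035, "z": 0.0, "hand": 1}]
```

Emit:
play_rows(
  plan=[
    {"wx": 4.25, "wy": -0.23, "wz": -2.75, "x": -0.0005, "y": -0.0023, "z": -0.0006, "hand": 1},
    {"wx": 4.25, "wy": -0.23, "wz": -2.75, "x": -0.0003, "y": -0.0024, "z": -0.0003, "hand": 1},
    {"wx": 4.25, "wy": -0.23, "wz": -2.75, "x": -0.0002, "y": -0.0025, "z": -0.0002, "hand": 1},
    {"wx": 4.25, "wy": -0.23, "wz": -2.75, "x": -0.0001, "y": -0.0024, "z": 0, "hand": 1},
  ],
)

```text
clock: 14.7
position: [0.4253, -0.0809, 0.1389]
tool_rot: [[-0.79, -0.099, 0.605], [0.134, 0.935, 0.328], [-0.598, 0.34, -0.725]]
force: [0.7, 1.4, -1.8]
width: 0.005
```

```bash
python3 -c "
from tgt import *
rep(); look('11')
P,R=tool_for(B-.001*d,Rtip(d)); a=rows(P,R,4,hand=1)
"
```

```text
clock 14.7 along 0.0021 off x,z [-0.0004  0.0017] F tool [0.7 0.6 2.2] Fworld [ 0.7  1.4 -1.8] tq [ 0.41  0.82 -0.03] w 0.005
clock 14.7 E [ 0.4442 -0.0875  0.1626] F [ 0.7  1.4 -1.8] w 0.005
along 0.0021 off in carrier x,z [-0.0004  0.0017] tilt err deg 20.27
[ 0.4269 -0.09    0.1346]
[{"wx": 4.28, "wy": -0.23, "wz": -2.72, "x": -0.0001, "y": -0.0029, "z": 0.0002, "hand": 1}, {"wx": 4.28, "wy": -0.24, "wz": -2.73, "x": 0.0001, "y": -0.0028, "z": 0.0005, "hand": 1}, {"wx": 4.27, "wy": -0.23, "wz": -2.72, "x": 0.0002, "y": -0.0029, "z": 0.0006, "hand": 1}, {"wx": 4.28, "wy": -0.23, "wz": -2.73, "x": 0.0003, "y": -0.0027, "z": 0.0009, "hand": 1}]
```

View pics/scene11_z.png

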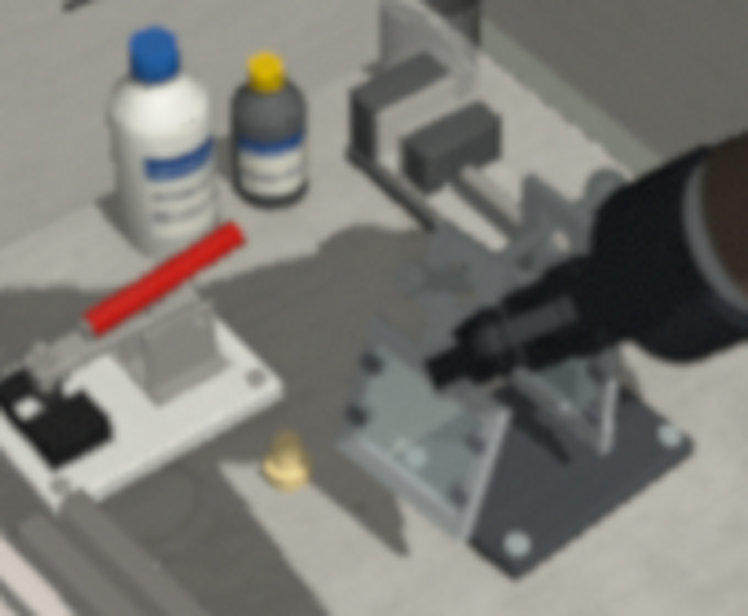

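View pics/top11_z.png

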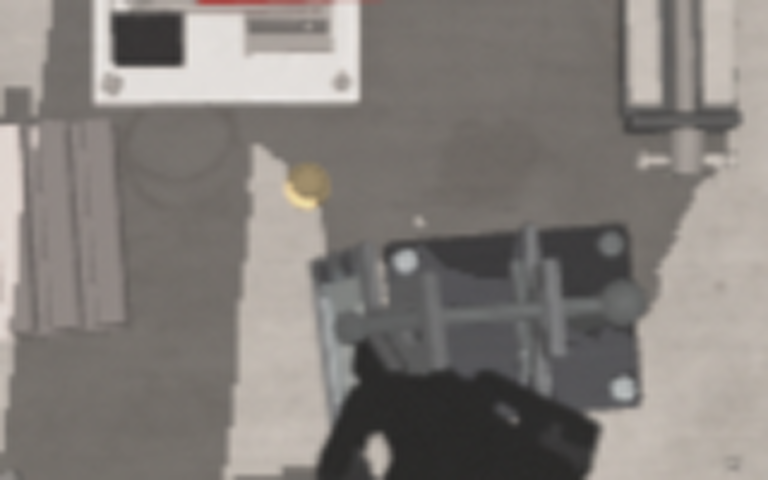

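Threaded on the rod; the hung carrier is undisturbed. Continue levelling.

Emit:
play_rows(
  plan=[
    {"wx": 4.28, "wy": -0.23, "wz": -2.72, "x": -0.0001, "y": -0.0029, "z": 0.0002, "hand": 1},
    {"wx": 4.28, "wy": -0.23, "wz": -2.72, "x": 0.0001, "y": -0.0028, "z": 0.0005, "hand": 1},
    {"wx": 4.28, "wy": -0.23, "wz": -2.72, "x": 0.0002, "y": -0.0029, "z": 0.0006, "hand": 1},
    {"wx": 4.28, "wy": -0.23, "wz": -2.72, "x": 0.0003, "y": -0.0027, "z": 0.0009, "hand": 1},
    {"wx": 0, "wy": 0, "wz": 0, "x": 0, "y": 0, "z": 0, "hand": 1},
  ],
)

```text
clock: 15.35
position: [0.4266, -0.0897, 0.1333]
tool_rot: [[-0.766, -0.064, 0.639], [-0.049, 0.998, 0.042], [-0.641, 0.001, -0.768]]
force: [-0.6, 0.6, -0.9]
width: 0.0051
```

```bash
python3 -c "
from tgt import *
rep(); print(bot.state()['q'])
P,R=tool_for(C+.076*d+[0,0,.001],Rtip(d)); a=rows(P,R,3,hand=1)
P,R=tool_for(C+.076*d-[0,0,.0055],Rtip(d)); a=rows(P,R,4,P0=a[0],R0=a[1],hand=1)
"
```

```text
clock 15.35 along -0.0013 off x,z [-0.0003 -0.0006] F tool [1.  0.7 0.3] Fworld [-0.6  0.6 -0.9] tq [-0.05  0.81 -0.01] w 0.0051
[-0.38727388 -0.07894368 -0.98940137  0.01670961  0.28398964 -0.35582579]
[ 0.4274 -0.0981  0.1356]
[{"wx": 0.02, "wy": -0.05, "wz": -0.0, "x": -0.0006, "y": -0.0028, "z": -0.0005, "hand": 1}, {"wx": 0.03, "wy": -0.06, "wz": -0.01, "x": -0.0005, "y": -0.0028, "z": -0.0005, "hand": 1}, {"wx": 0.02, "wy": -0.05, "wz": 0.0, "x": -0.0006, "y": -0.0028, "z": -0.0006, "hand": 1}]
[ 0.4274 -0.0981  0.1291]
[{"wx": 0.0, "wy": -0.0, "wz": 0.0, "x": 0.001, "y": 0.0, "z": 0.0013, "hand": 1}, {"wx": 0.0, "wy": -0.0, "wz": 0.0, "x": 0.0011, "y": 0.0, "z": 0.0012, "hand": 1}, {"wx": 0.0, "wy": -0.0, "wz": 0.0, "x": 0.001, "y": 0.0, "z": 0.0013, "hand": 1}, {"wx": 0.0, "wy": -0.0, "wz": 0.0, "x": 0.0011, "y": 0.0, "z": 0.0012, "hand": 1}]
```

Emit:
play_rows(
  plan=[
    {"wx": 0, "wy": 0, "wz": 0, "x": -0.0005, "y": -0.0028, "z": -0.0005, "hand": 1},
    {"wx": 0, "wy": 0, "wz": 0, "x": -0.0005, "y": -0.0028, "z": -0.0005, "hand": 1},
    {"wx": 0, "wy": 0, "wz": 0, "x": -0.0005, "y": -0.0028, "z": -0.0005, "hand": 1},
    {"wx": 0, "wy": 0, "wz": 0, "x": 0, "y": 0, "z": 0, "hand": 1},
  ],
)

```text
clock: 15.75
position: [0.4285, -0.1008, 0.1367]
tool_rot: [[-0.765, -0.059, 0.641], [-0.046, 0.998, 0.038], [-0.642, -0.001, -0.766]]
force: [-1.0, 0.3, -0.8]
width: 0.0049
```

Emit:
play_rows(
  plan=[
    {"wx": 0, "wy": 0, "wz": 0, "x": 0.001, "y": 0, "z": 0.0013, "hand": 1},
    {"wx": 0, "wy": 0, "wz": 0, "x": 0.001, "y": 0, "z": 0.0012, "hand": 1},
    {"wx": 0, "wy": 0, "wz": 0, "x": 0.0005, "y": 0, "z": 0.0006, "hand": 1},
    {"wx": 0, "wy": 0, "wz": 0, "x": 0, "y": 0, "z": 0, "hand": 1},
  ],
)

```text
clock: 16.15
position: [0.4279, -0.0995, 0.132]
tool_rot: [[-0.765, -0.061, 0.641], [-0.048, 0.998, 0.039], [-0.642, -0.001, -0.767]]
force: [0.7, 0.6, -2.1]
width: 0.0048
```

```bash
python3 -c "
from tgt import *
rep(); E,Rc,s=eye(); print((Rtip(d).T@(E-C)).round(4)); look('12')
"
```

```text
clock 16.15 along -0.0097 off x,z [-0.0005  0.0048] F tool [0.8 0.5 2. ] Fworld [ 0.7  0.6 -2.1] tq [0.03 0.8  0.03] w 0.0048
[ 0.0005  0.0745 -0.0026]
clock 16.15 E [ 0.4458 -0.0983  0.1574] F [ 0.7  0.6 -2.1] w 0.0048
along -0.0097 off in carrier x,z [-0.0005  0.0048] tilt err deg 40.35
```

View pics/scene12_o.png

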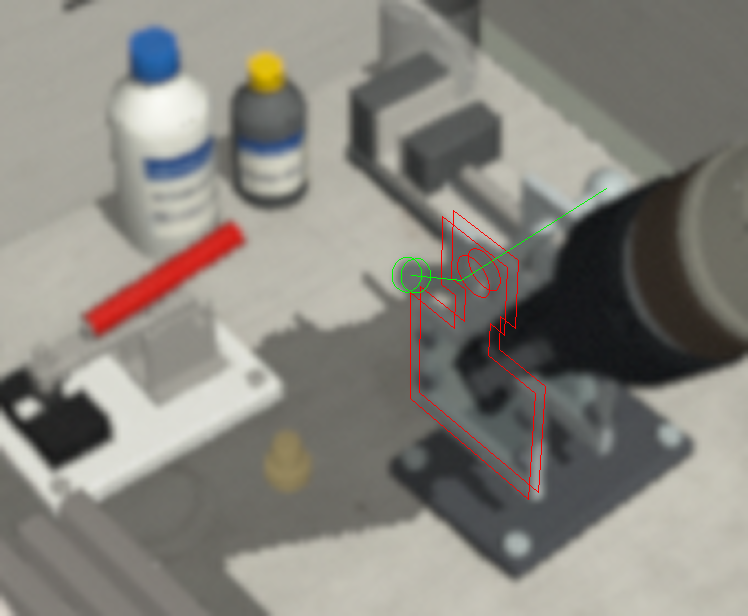

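View pics/top12_z.png

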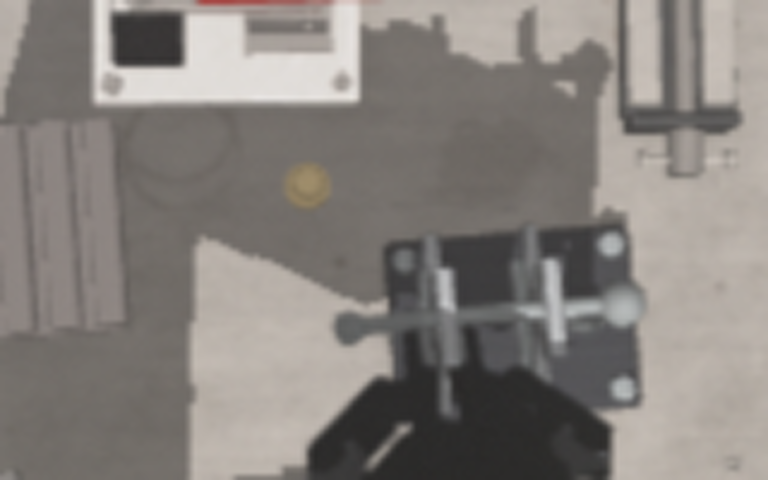

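Emit:
play_rows(
  plan=[
    {"wx": 0, "wy": 0, "wz": 0, "x": 0.0006, "y": 0, "z": 0.0008, "hand": 1},
    {"wx": 0, "wy": 0, "wz": 0, "x": 0.0006, "y": 0, "z": 0.0008, "hand": 1},
    {"wx": 0, "wy": 0, "wz": 0, "x": 0, "y": 0, "z": 0, "hand": 1},
  ],
)

```text
clock: 16.6
position: [0.4281, -0.0995, 0.1302]
tool_rot: [[-0.765, -0.061, 0.641], [-0.048, 0.998, 0.039], [-0.642, -0.001, -0.767]]
force: [-0.1, -0.8, -1.2]
width: 0.0048
```

Emit:
play_rows(
  plan=[
    {"wx": 0, "wy": 0, "wz": 0, "x": 0.0003, "y": 0, "z": 0.0004, "hand": 1},
    {"wx": 0, "wy": 0, "wz": 0, "x": 0, "y": 0, "z": 0, "hand": 1},
  ],
)

```text
clock: 16.8
position: [0.4283, -0.0996, 0.1298]
tool_rot: [[-0.765, -0.061, 0.641], [-0.048, 0.998, 0.038], [-0.642, -0.001, -0.767]]
force: [-0.4, 0.8, -1.3]
width: 0.0045
```

Emit:
play_rows(
  plan=[
    {"wx": 0, "wy": 0, "wz": 0, "x": 0.0003, "y": 0, "z": 0.0004, "hand": 1},
    {"wx": 0, "wy": 0, "wz": 0, "x": 0, "y": 0, "z": 0, "hand": 1},
  ],
)

```text
clock: 17.0
position: [0.4284, -0.0996, 0.1294]
tool_rot: [[-0.765, -0.061, 0.641], [-0.048, 0.998, 0.038], [-0.642, -0.001, -0.766]]
force: [0.9, 0.0, -0.9]
width: 0.0048
```

```bash
python3 -c "
from tgt import *
rep(); E,Rc,s=eye(); print((Rtip(d).T@(E-C)).round(4))
"
```

```text
clock 17.0 along -0.0116 off x,z [-0.0001  0.0029] F tool [-0.1 -0.   1.2] Fworld [ 0.9  0.  -0.9] tq [-0.07  0.81  0.01] w 0.0048
[ 0.0009  0.0743 -0.0052]
```

Emit:
play_rows(
  plan=[
    {"wx": 0, "wy": 0, "wz": 0, "x": 0.0003, "y": 0, "z": 0.0004, "hand": 1},
    {"wx": 0, "wy": 0, "wz": 0, "x": 0, "y": 0, "z": 0, "hand": 1},
  ],
)

```text
clock: 17.2
position: [0.4287, -0.0997, 0.1292]
tool_rot: [[-0.764, -0.061, 0.642], [-0.048, 0.998, 0.038], [-0.643, -0.001, -0.766]]
force: [-2.0, 1.0, 0.9]
width: 0.0049
```

Emit:
play_rows(
  plan=[
    {"wx": 0, "wy": 0, "wz": 0, "x": 0.0003, "y": 0, "z": 0.0004, "hand": 1},
    {"wx": 0, "wy": 0, "wz": 0, "x": 0, "y": 0, "z": 0, "hand": 1},
  ],
)

```text
clock: 17.4
position: [0.429, -0.0998, 0.1291]
tool_rot: [[-0.764, -0.061, 0.642], [-0.048, 0.998, 0.038], [-0.644, -0.002, -0.765]]
force: [-3.0, 1.4, 4.6]
width: 0.0049
```

Emit:
play_rows(
  plan=[
    {"wx": 0, "wy": 0, "wz": 0, "x": 0.0003, "y": 0, "z": 0.0004, "hand": 1},
    {"wx": 0, "wy": 0, "wz": 0, "x": 0, "y": 0, "z": 0, "hand": 1},
  ],
)

```text
clock: 17.6
position: [0.4293, -0.0998, 0.129]
tool_rot: [[-0.763, -0.062, 0.643], [-0.048, 0.998, 0.038], [-0.644, -0.002, -0.765]]
force: [-4.0, 1.1, 6.9]
width: 0.0049
```

Emit:
play_rows(
  plan=[
    {"wx": 0, "wy": 0, "wz": 0, "x": -0.0005, "y": 0, "z": -0.0006, "hand": 1},
    {"wx": 0, "wy": 0, "wz": 0, "x": 0, "y": 0, "z": 0, "hand": 1},
    {"wx": 0, "wy": 0, "wz": 0, "x": 0, "y": 0, "z": 0, "hand": 0.92},
    {"wx": 0, "wy": 0, "wz": 0, "x": 0, "y": 0, "z": 0, "hand": 0.88},
    {"wx": 0, "wy": 0, "wz": 0, "x": 0, "y": 0, "z": 0, "hand": 0.84},
    {"wx": 0, "wy": 0, "wz": 0, "x": 0, "y": 0, "z": 0, "hand": 0.8},
    {"wx": 0, "wy": 0, "wz": 0, "x": 0, "y": 0, "z": 0, "hand": 0.8},
    {"wx": 0, "wy": 0, "wz": 0, "x": 0, "y": 0, "z": 0, "hand": 0.8},
  ],
  newtons=20,
)

```text
clock: 18.4
position: [0.4284, -0.0996, 0.1286]
tool_rot: [[-0.765, -0.061, 0.641], [-0.048, 0.998, 0.038], [-0.642, -0.001, -0.767]]
force: [0.9, 0.7, 0.6]
width: 0.0173
```

```bash
python3 -c "
from tgt import *
rep(); look('13')
P,R,s=st()
for dd in (.03,.08,.12): print(dd,ik(P-dd*R[:,2],R,s['q'],k))
"
```

```text
clock 18.4 along -0.0121 off x,z [-0.0001  0.0023] F tool [-1.1  0.6  0.1] Fworld [0.9 0.7 0.6] tq [-0.03  0.65  0.04] w 0.0173
clock 18.4 E [ 0.4462 -0.0985  0.154 ] F [0.9 0.7 0.6] w 0.0173
along -0.0121 off in carrier x,z [-0.0001  0.0023] tilt err deg 40.37
0.03 (array([-0.44837797, -0.15644465, -0.97643262,  0.11893066,  0.31781388,
       -0.40533845]), np.float64(8.404662158976744e-10))
0.08 (array([-0.5165207 , -0.31059839, -0.93846985,  0.33049836,  0.35753848,
       -0.46402441]), np.float64(1.0064246658281206e-09))
0.12 (array([-0.58374412, -0.41616193, -0.8937302 ,  0.50272767,  0.39558886,
       -0.5236244 ]), np.float64(4.108836117532177e-14))
```

View pics/wrist13_z.png

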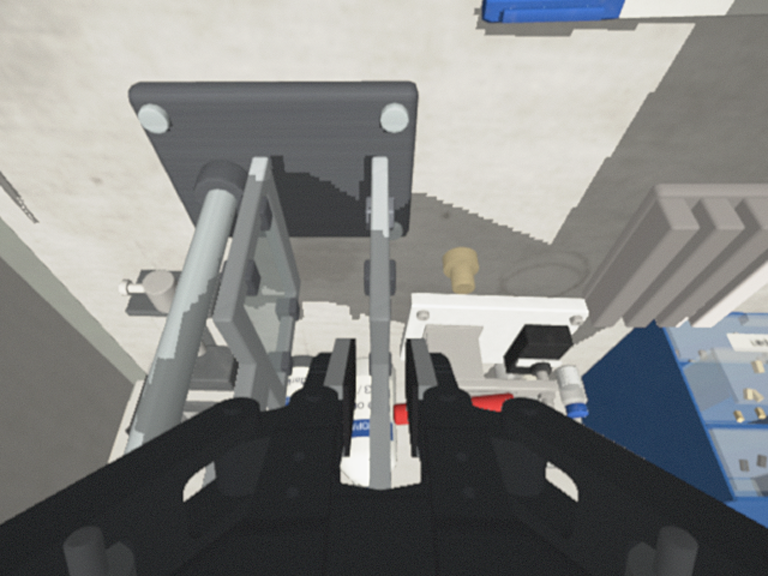

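View pics/top13_z.png

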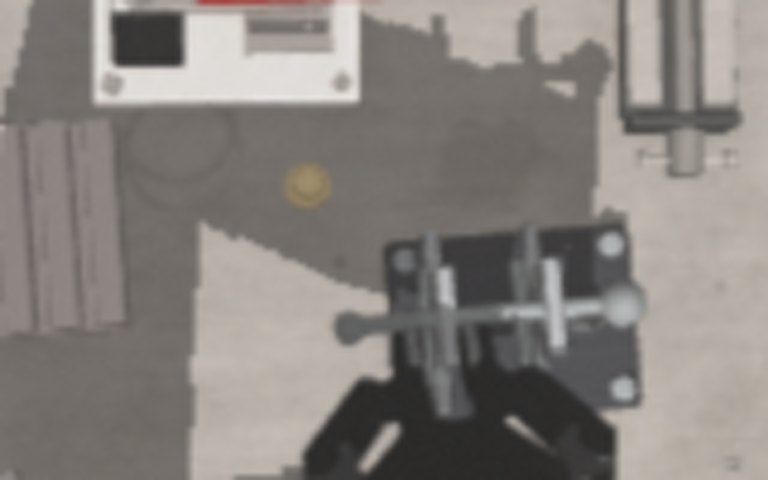

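Emit:
play_rows(
  plan=[
    {"wx": 0, "wy": 0, "wz": 0, "x": 0, "y": 0, "z": -0.006, "hand": 0.8},
    {"wx": 0, "wy": 0, "wz": 0, "x": 0, "y": 0, "z": -0.01, "hand": 0.8},
    {"wx": 0, "wy": 0, "wz": 0, "x": 0, "y": 0, "z": -0.012, "hand": 0.8},
    {"wx": 0, "wy": 0, "wz": 0, "x": 0, "y": 0, "z": -0.012, "hand": 0.8},
    {"wx": 0, "wy": 0, "wz": 0, "x": 0, "y": 0, "z": -0.015, "hand": 0.8},
    {"wx": 0, "wy": 0, "wz": 0, "x": 0, "y": 0, "z": -0.015, "hand": 0.8},
    {"wx": 0, "wy": 0, "wz": 0, "x": 0, "y": 0, "z": -0.015, "hand": 0.8},
    {"wx": 0, "wy": 0, "wz": 0, "x": 0, "y": 0, "z": -0.015, "hand": 0.8},
    {"wx": 0, "wy": 0, "wz": 0, "x": 0, "y": 0, "z": 0, "hand": 0.8},
    {"wx": 0, "wy": 0, "wz": 0, "x": 0, "y": 0, "z": 0, "hand": 0.8},
    {"wx": 0, "wy": 0, "wz": 0, "x": 0, "y": 0, "z": 0, "hand": 0.8},
    {"wx": 0, "wy": 0, "wz": 0, "x": 0, "y": 0, "z": 0, "hand": 0.8},
  ],
)

```text
clock: 19.75
position: [0.3642, -0.1032, 0.2045]
tool_rot: [[-0.766, -0.062, 0.64], [-0.048, 0.998, 0.039], [-0.641, -0.0, -0.767]]
force: [0.3, 0.0, -1.2]
width: 0.0172
```

Emit:
play_rows(
  plan=[
    {"wx": 0, "wy": 0, "wz": 0, "x": 0, "y": 0, "z": 0, "hand": 0.8},
    {"wx": 0, "wy": 0, "wz": 0, "x": 0, "y": 0, "z": 0, "hand": 0.8},
    {"wx": 0, "wy": 0, "wz": 0, "x": 0, "y": 0, "z": 0, "hand": 0.8},
    {"wx": 0, "wy": 0, "wz": 0, "x": 0, "y": 0, "z": 0, "hand": 0.8},
    {"wx": 0, "wy": 0, "wz": 0, "x": 0, "y": 0, "z": 0, "hand": 0.8},
    {"wx": 0, "wy": 0, "wz": 0, "x": 0, "y": 0, "z": 0, "hand": 0.8},
  ],
)

```text
clock: 20.35
position: [0.3643, -0.1035, 0.2053]
tool_rot: [[-0.765, -0.061, 0.641], [-0.048, 0.998, 0.038], [-0.642, -0.001, -0.766]]
force: [-0.2, -0.4, 0.5]
width: 0.0173
```

```bash
python3 -c "
from tgt import *
c,P,R=wshot('w14'); r0=c['img']
print(P.round(4))
for v in ['carrier_eye','hung_carrier_eye']: print(v,[(np.round((Rtip(d).T@(q['xyz']-C)),4).tolist(),round(q['confidence'],2)) for q in bot.tip_of(c,v)[:2]])
c2=bot.capture('wrist'); print(np.abs(c2['img'].astype(int)-r0).mean())
c=bot.capture('scene'); save(c,'s14'); cv2.imwrite('pics/s14z.png',cv2.resize(c['img'][150:290,230:400,::-1],None,fx=4.4,fy=4.4,interpolation=2))
for v in ['carrier_eye','hung_carrier_eye']: print(v,[(np.round((Rtip(d).T@(q['xyz']-C)),4).tolist(),round(q['confidence'],2)) for q in bot.tip_of(c,v)[:2]])
"
```

```text
[ 0.3643 -0.1035  0.2053]
carrier_eye [([-0.0009, 0.0708, -0.0093], 0.66)]
hung_carrier_eye [([0.0074, 0.0303, -0.0059], 0.97)]
2.094906684027778
carrier_eye [([0.0027, 0.0717, -0.0071], 0.92), ([-0.002, 0.0857, -0.0023], 0.43)]
hung_carrier_eye [([0.0029, 0.0276, -0.0069], 0.95)]
```

View pics/w14.png

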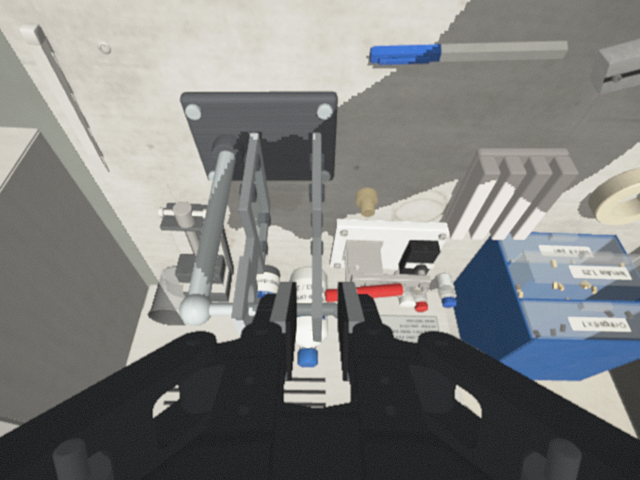

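View pics/s14z.png

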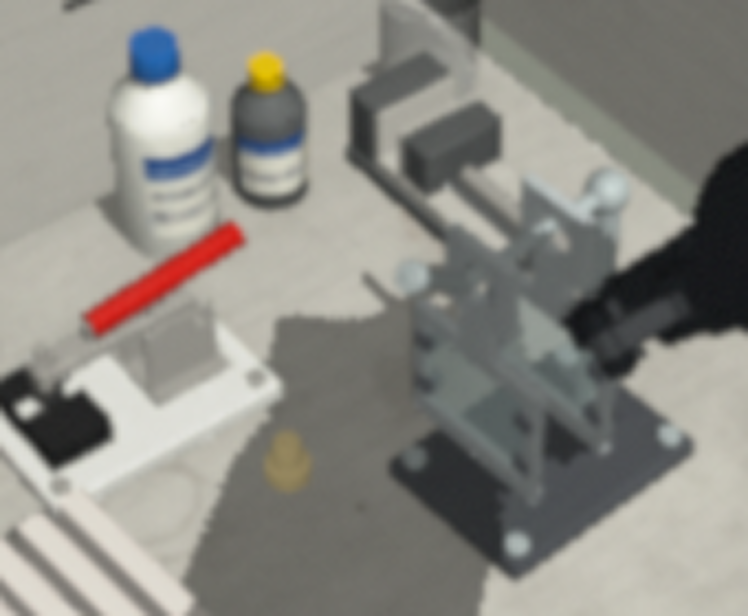

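Emit:
play_rows(
  plan=[
    {"wx": 0, "wy": 0, "wz": 0, "x": 0, "y": 0, "z": -0.02, "hand": 0.8},
    {"wx": 0, "wy": 0, "wz": 0, "x": 0, "y": 0, "z": -0.02, "hand": 0.8},
    {"wx": 0, "wy": 0, "wz": 0, "x": 0, "y": 0, "z": 0, "hand": 0.8},
    {"wx": 0, "wy": 0, "wz": 0, "x": 0, "y": 0, "z": 0, "hand": 0.8},
    {"wx": 0, "wy": 0, "wz": 0, "x": 0, "y": 0, "z": 0, "hand": 0.8},
    {"wx": 0, "wy": 0, "wz": 0, "x": 0, "y": 0, "z": 0, "hand": 0.8},
    {"wx": 0, "wy": 0, "wz": 0, "x": 0, "y": 0, "z": 0, "hand": 0.8},
    {"wx": 0, "wy": 0, "wz": 0, "x": 0, "y": 0, "z": 0, "hand": 0.8},
    {"wx": 0, "wy": 0, "wz": 0, "x": 0, "y": 0, "z": 0, "hand": 0.8},
    {"wx": 0, "wy": 0, "wz": 0, "x": 0, "y": 0, "z": 0, "hand": 0.8},
    {"wx": 0, "wy": 0, "wz": 0, "x": 0, "y": 0, "z": 0, "hand": 0.8},
    {"wx": 0, "wy": 0, "wz": 0, "x": 0, "y": 0, "z": 0, "hand": 0.8},
  ],
)

```text
clock: 21.9
position: [0.3387, -0.105, 0.236]
tool_rot: [[-0.765, -0.061, 0.641], [-0.048, 0.998, 0.038], [-0.642, -0.001, -0.766]]
force: [0.5, -0.4, 0.9]
width: 0.0174
```

Emit:
play_rows(
  plan=[
    {"wx": 0, "wy": 0, "wz": 0, "x": 0, "y": 0, "z": 0, "hand": 0.8},
    {"wx": 0, "wy": 0, "wz": 0, "x": 0, "y": 0, "z": 0, "hand": 0.8},
    {"wx": 0, "wy": 0, "wz": 0, "x": 0, "y": 0, "z": 0, "hand": 0.8},
    {"wx": 0, "wy": 0, "wz": 0, "x": 0, "y": 0, "z": 0, "hand": 0.8},
    {"wx": 0, "wy": 0, "wz": 0, "x": 0, "y": 0, "z": 0, "hand": 0.8},
    {"wx": 0, "wy": 0, "wz": 0, "x": 0, "y": 0, "z": 0, "hand": 0.8},
    {"wx": 0, "wy": 0, "wz": 0, "x": 0, "y": 0, "z": 0, "hand": 0.8},
    {"wx": 0, "wy": 0, "wz": 0, "x": 0, "y": 0, "z": 0, "hand": 0.8},
  ],
)

```text
clock: 22.7
position: [0.3387, -0.105, 0.236]
tool_rot: [[-0.765, -0.061, 0.641], [-0.048, 0.998, 0.038], [-0.642, -0.001, -0.766]]
force: [0.1, -0.8, -0.7]
width: 0.0169
```

```bash
python3 -c "
from tgt import *
I=[bot.capture('wrist') for _ in range(6)]
# compare frames 0.05 apart in a carrier region
a=[i['img'].astype(np.float32).mean(2)[100:330,220:340] for i in I]
print([np.round(cv2.phaseCorrelate(a[0],x)[0],3).tolist() for x in a[1:]])
save(I[-1],'w15')
c=bot.capture('scene')
for v in ['tape_roll','brass_coupling','fixture_block','tweezers','parts_tub','carrier_eye','hung_carrier_eye','carrier','hung_carrier']: print(v,[(np.round(q['xyz'],4).tolist(),round(q['confidence'],2)) for q in bot.tip_of(c,v)[:1]])
print(bot.state()['clock'])
"
```

```text
[[0.004, 0.028], [-0.042, 0.009], [-0.007, -0.001], [-0.015, 0.015], [-0.015, -0.014]]
tape_roll [([0.4949, 0.2195, -0.0007], 0.65)]
brass_coupling [([0.5176, -0.047, 0.0015], 0.66)]
fixture_block [([0.3631, 0.114, 0.001], 0.57)]
tweezers [([0.4328, -0.2925, -0.0022], 0.49)]
parts_tub [([0.3829, 0.2248, -0.0015], 0.75)]
carrier_eye [([0.4475, -0.1007, 0.1516], 0.75)]
hung_carrier_eye [([0.5012, 0.0874, 0.0], 0.48)]
carrier [([0.4507, -0.0998, 0.0456], 0.9)]
hung_carrier [([0.4488, -0.1422, 0.0409], 0.76)]
23.5
```

View pics/w15.png

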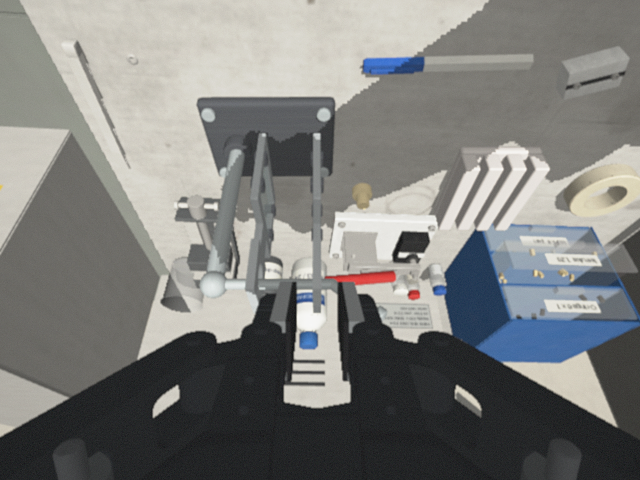

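Both carriers hang still, the gripper is clear of them, and the other items read within about 4 mm of where they started. I'm handing the job in.

```bash
python3 -c "
from h import *
print(bot.close_job())"
```

```text
the job is handed in; nothing more can be done
None
```

The carrier now hangs on the level part of the rod next to the one already there, released and at rest. I handed the job in at about 23.5 s of the allowed 58 s; no verdict was reported.

**What I did:** I gripped the carrier by the neck and lifted it out of the rack. The cameras put the tip's sideways bend at about 5° relative to the rod, so I tilted the carrier square to that. I moved it over the button in 1–1.5 mm steps and felt nothing above the sensor noise of about 2 N. I then levelled it past the bend and lowered it until the rod carried it. The highest force I read was about 8 N, while it settled on the rod. I backed off slightly before opening the fingers and pulling straight back.

**Last checks:**
- **New carrier:** the eye is about 71–74 mm along the rod from the post, 5–9 mm below its axis and within about 3 mm sideways.
- **Carrier already hanging:** the eye is about 28–30 mm along the rod from the post and 6–7 mm below its axis, so it was not disturbed.
- **Motion:** six frames over about 0.3 s showed no movement in either carrier.
- **Other items:** all five read within about 4 mm of their starting positions.

**Readings that disagreed:**
- **Sideways reading, hanging carrier:** one wrist-camera estimate put it 7 mm sideways, but the scene camera gave 3 mm. The networks are good to about 4 mm.
- **Misplaced eye:** the last low-confidence (0.48) detection of the hanging carrier's eye landed on the rack. The whole-carrier detection and the last picture both showed it on the rod.
- **Reach limit:** my first approach to the rack stopped short at a joint limit, so I used a steeper grip angle. Nothing was touched.

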